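# Lay out the nested tea cups and put the drip drawer back

### The arm

A 7-joint arm with a two-finger parallel gripper is mounted at the origin on the work surface. World frame = base frame: x ahead of the robot, y to its left, z up, the work surface at z = 0. Lengths are in mm, angles in rad, forces in N, time in s.
With the tool pointing down it reaches from about 375 to 925 mm from the base axis. Payload 3.1 kg.
Tool frame: the origin (TCP) lies on the centre line of the jaws, within the pads' length; the fingertips stand r.nose_length ahead of it and the grasp point (between the pads) lies 8 mm behind it (r.nose_length is the distance from the TCP to the fingertips, in mm); z points along the fingers, y is the direction in which the jaws open and shut (so a half turn about z gives the same grasp; the last joint's range is limited). The gripper opens to 85 mm and grips with 20 to 120 N. Pads are 22 mm wide; open, the fingers measure 114 mm over their backs; the gripper's body (76 mm by 85 mm) begins 54 mm behind the grasp point. The pads swing forward as they close: fully open they stand 13 mm farther back than shut.
Start: joints at [1.081, 0.383, 0.044, 1.598, -0.018, 1.161, -0.05], TCP at [248.223, -600.74, 242.269] pointing down, gripper open.
Joint ranges: [-2.61, 2.61], [-0.41, 2.15], [-1.48, 1.57], [0, 2.5], [-1.57, 4.71], [0.05, 1.97], [-2.85, 2.85]. Speed limits (rad/s): [2.79, 2.79, 3.14, 3.14, 3.14, 3.14, 3.14].

### API

Orientations are given as a 3x3 rotation matrix whose columns are the frame's x, y, z axes.
In Python, from cell import status, eyes, r gives the robot as it stands.
- The arm moves only by the shell command python3 -m creep 'ROWS' [FORCE]. ROWS is JSON, a list of rows, each a list of 3 entries, a list of its own where there are three numbers: the gripper's target within -1 to 1 (shut at 1, half-way at 0, fully open at -1), then the shift along the tool's x, y, z in units of 60 mm (1.0 is 60 mm), then the turn about the tool's z in units of 10 degrees (1.0 is 10 degrees). In form: [[hand, [tx, ty, tz], yaw], ...]. A call has 1 to 20 rows; each row shifts and turns the commanded pose from where the row before left it, along the tool's axes as they then stand; what a row does not reach is not made up. A row lasts 1/8 s, in which the tool goes at most 62.5 mm and 10.7 degrees, less where a joint would pass 70% of its speed; a pose out of reach is approached as far as the arm can. A call is refused whole if a number of a shift passes 1 or a number of a turn 1, either way. A call with a gripper value outside its range is refused whole. The fingers move at their own pace and stop on an object; FORCE is the grip in N (left out, the last holds). Time passes only in rows, so rows that do not move let the fingers close. It gives the time, the measured TCP pose, the force and the opening at its end, in the units of the state.
- status.sense(): the state, without advancing time (a new reading comes with each control period).
- eyes.read_camera(name): name is "scene" or "top"; returns the picture (420x560x3 uint8, red, green, blue); there is no depth.
- eyes.calibration(name): a dict with "fovy" (degrees; the focal length in pixels is half the picture's height over the tangent of half this angle, whatever the lens; pixels are square), "cx", "cy" (the principal point, pixels), "rvec" (rotation vector, rad) and "tvec" (3), from world to camera coordinates, as OpenCV has them. Camera axes: x right, y down, z forward; pixel columns grow to the right and rows downward; lengths in mm; the calibration is good to about 2 mm. A picture is of the moment at which its call begins. calibration takes no time and is no camera call.
- r.job_done(): hands the job in, once; it reports no verdict.
The state is a dict: "clock": time; "joint_pos": joint angles; "joint_velocities": joint speeds; "effort": joint torques, N m; "ee_pos": TCP position; "eef_rot": TCP orientation; "wrist_force": force on the tool from outside, world axes, zero at the start; "moment": the same for the moment, N m; "opening": finger opening in mm.
Only numpy, scipy, OpenCV 4.12 (cv2) and the standard library are available. Lean on these libraries where they do the work, as an engineer would, in place of code of your own. Each camera call takes 0.05 s, during which the arm holds its last target.

### The job

The washed tea cups have come back nested in one another in the tea tray's drip drawer. Take the stack apart and stand each cup upright in the middle of the saucer of its own size (the tall narrow cup on the smallest, the middle cup on the middle one, the wide cup on the largest), setting it down gently, not dropping it; then slide the empty drawer fully home into the slot under the tea tray's front bar. Leave the teapot and the strainer where they stand.

Things in the scene. Friction and masses are not known exactly. Their poses are not given: they have to be found in the camera images.
- cup_tall: The tall narrow celadon cup (pale green, round, no handle): 66 mm high, straight sides 36 mm across from 10 mm up to the rim, foot 27 mm across, 80 g or so. Origin: centre of the underside of its foot, z up. At the start it stands loosely inside the middle cup and shows 17 mm above that cup's rim.
- cup_mid: The middle celadon cup: 54 mm high, straight sides 54 mm across from 18 mm up to the rim, foot 36 mm across, about 110 g. Origin: centre of the underside of its foot, z up; inner floor 5 mm above that. At the start it stands loosely inside the wide cup and shows 19 mm above that cup's rim.
- cup_wide: The wide, low celadon cup: 40 mm high, straight sides 68 mm across from 20 mm up to the rim, foot 44 mm across, about 130 g. Origin: centre of the underside of its foot, z up; inner floor 5 mm above that. At the start it stands in the drip drawer and holds the other two cups.
- drawer: Tea tray's drip drawer, a loose shallow steel pan: 100 mm deep (x), 116 wide (y), 14 high, walls and floor 3, about 250 g, flat on the table with the cups in it. Origin: centre of the underside, x to its back, z up. Its dark wooden pull is a block 24 mm (x) by 16 (y), from the underside up to 30 mm, centred at x = -74 mm, joined by a tongue 6 mm thick.
- tray: Square dark resin tea tray, slatted, 220 by 220 mm, 50 high, fixed. Origin: centre of underside, x to its back; the front face, x = -110 mm, looks to the robot and has mid-way a slot 126 wide, 24 high, under the fixed front bar. It has no floor: the drawer slides in on the table, back edge first, to a stop with the drawer's origin at x = -58, y = 0 here: front edge flush, pull outside.
- saucer_small: Smallest turned-wood saucer, round, 56 mm across, fixed: a flat floor 5 mm above the table and 40 mm across, inside a rim 9 mm high. Origin: centre of its underside, on the table.
- saucer_medium: Middle turned-wood saucer, round, 76 mm across, fixed: flat floor 5 mm up and 60 mm across, inside a rim 9 mm high. Origin: centre of its underside, on the table.
- saucer_large: Largest turned-wood saucer, round, 96 mm across, fixed: flat floor 5 mm up and 80 mm across, inside a rim 9 mm high. Origin: centre of its underside, on the table.
- teapot: Reddish clay teapot, loose, 88 mm across the belly, 145 mm over spout and handle, 82 mm high, standing in the middle of the tea tray, on its slats 46 mm up. Origin: centre of its underside. To be left alone.
- strainer: Steel tea strainer resting in its small white stand, loose, 66 mm across, 52 mm high, with a thin handle that reaches 90 mm from its centre along its x. Origin: centre of the stand's underside, on the table. To be left alone.
Things that resemble listed ones, but are neither listed nor needed, are in the scene too. What is shaped like the drawer but blue, green or red is not meant.

How it is judged (in metres and radians):
At the end, for the whole second after the job is handed in: Each cup stands upright (within 0.1 rad) and at rest on the floor of its own saucer, centred within 10 mm: tall cup on the smallest, middle cup on the middle, wide cup on the largest; the drip drawer lies flat on the table in the tray's slot, within 8 mm of its stop; all released (horizontal distance between cup_tall and saucer_small below 0.01 m and z of cup_tall in the frame of saucer_small between 0.002 and 0.008 m and angle between each of cup_tall, cup_mid, cup_wide's own z axis and vertical below 0.1 rad and linear speed of each of cup_tall, cup_mid, cup_wide, drawer below 0.02 m/s and angular speed of each of cup_tall, cup_mid, cup_wide below 0.3 rad/s and horizontal distance between cup_mid and saucer_medium below 0.01 m and z of cup_mid in the frame of saucer_medium between 0.002 and 0.008 m and horizontal distance between cup_wide and saucer_large below 0.01 m and z of cup_wide in the frame of saucer_large between 0.002 and 0.008 m and x of drawer in the frame of tray between -0.066 and -0.05 m and y of drawer in the frame of tray between -0.01 and 0.01 m and height (world z) of drawer below 0.005 m and angle between the x axis of drawer and the x axis of tray, either way round below 0.12 rad and angle between drawer's own z axis and vertical below 0.06 rad); the robot touches nothing.
It fails at once if a cup is tipped over (angle between any of cup_tall, cup_mid, cup_wide's own z axis and vertical above 0.7 rad).
It fails at once if a cup is let fall (over 0.7 m/s with no finger on it: a drop of more than about 25 mm) ((linear speed of cup_tall above 0.7 m/s and contact force between the fingers and cup_tall below 0.05 N and contact force between cup_tall and cup_mid below 0.02 N and contact force between cup_tall and cup_wide below 0.02 N) or (linear speed of cup_mid above 0.7 m/s and contact force between the fingers and cup_mid below 0.05 N and contact force between cup_mid and cup_tall below 0.02 N and contact force between cup_mid and cup_wide below 0.02 N) or (linear speed of cup_wide above 0.7 m/s and contact force between the fingers and cup_wide below 0.05 N and contact force between cup_wide and cup_tall below 0.02 N and contact force between cup_wide and cup_mid below 0.02 N)).
It fails at once if the teapot is shifted by more than 20 mm (distance of teapot from where it was at the start of the episode above 0.02 m).
It fails at once if the strainer in its stand is shifted by more than 20 mm (distance of strainer from where it was at the start of the episode above 0.02 m).
It also fails if it takes over 122 s, if anything falls off the work surface, if the arm or the gripper's body presses on something with over 40 N, if the wrist force passes 120 N, or if a joint passes its speed limit or range.

## Working session

There is one attempt and no reset: what is moved stays moved. The work goes in short steps, Python scripts to look and compute and a shell command to move; the robot and the scene stay as the last step left them, time stands still between calls to the robot, and variables do not carry over. Pictures are saved under pics/ and viewed, and the job is handed in when it is done.

```bash
ls; mkdir -p pics; python3 - <<'E'
from cell import status, eyes, r
import cv2
s=status.sense(); print(s); print(r.nose_length)
for n in("scene","top"):
    cv2.imwrite(f"pics/{n}0.png",cv2.cvtColor(eyes.read_camera(n),cv2.COLOR_RGB2BGR)); print(n,eyes.calibration(n))
E
```

```text
pics
{'clock': 0.0, 'joint_pos': array([ 1.08124367,  0.38388756,  0.04384113,  1.59958933, -0.01788673,
        1.16119652, -0.04991492]), 'joint_velocities': array([-1.37370911e-05,  3.34149730e-04,  9.24166403e-05, -1.17565861e-03,
        7.30339247e-04, -1.25001994e-04, -4.73109487e-05]), 'effort': array([-4.48308015e-05, -4.33469939e+01,  1.02457926e+00, -2.49516499e+01,
        1.06814993e-02,  1.13912404e-02, -5.24198583e-06]), 'ee_pos': array([ 247.81114315, -599.90912107,  240.84617911]), 'eef_rot': array([[ 9.24217057e-01,  3.81865752e-01, -1.17394708e-03],
       [ 3.81867522e-01, -9.24213908e-01,  2.41835873e-03],
       [-1.61489838e-04, -2.68338066e-03, -9.99996387e-01]]), 'wrist_force': array([ 0.23179324, -0.33857056, -0.07581875]), 'moment': array([-0.02028389, -0.02466717,  0.00019664]), 'opening': 85.56075470611619}
11.0
scene {'fovy': 42.18602182645155, 'cx': 279.25728466371487, 'cy': 217.54916173481055, 'rvec': array([ 2.03535171,  0.88818414, -0.49244548]), 'tvec': array([-425.50727499, -136.62100237, 1997.6415483 ])}
top {'fovy': 46.38592363474869, 'cx': 273.9306737178462, 'cy': 208.83067534309328, 'rvec': array([ 2.12521648, -2.09143449,  0.22366593]), 'tvec': array([  81.39062957,  538.52634632, 1312.66546472])}
```

View pics/scene0.png

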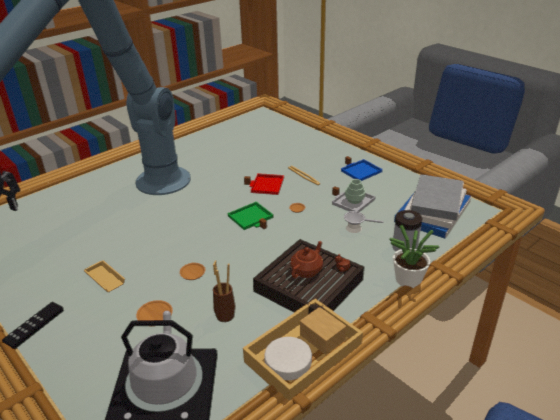

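View pics/top0.png

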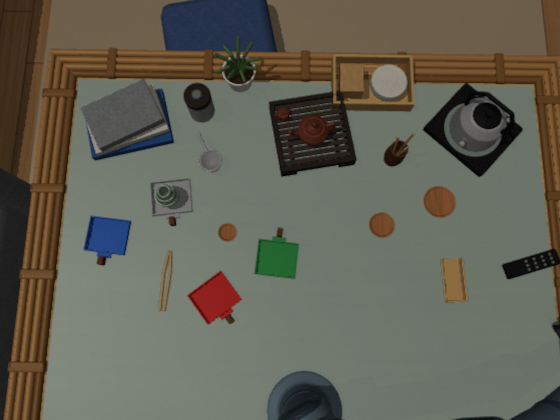

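The scene view shows the cups in the grey drawer at about (353,195) and the tray at (308,278). In the top view the drawer is at (172,197) with its pull at (172,221). The saucers there are small (228,232), middle (382,225) and large (440,201). The tray is at (312,133), and there are blue, red and green decoys. Next, enlarged crops.

```bash
cat > h.py <<'E'
import numpy as np, cv2
from cell import status, eyes, r
def cam(n):
    c=eyes.calibration(n); f=210/np.tan(np.radians(c['fovy'])/2)
    K=np.array([[f,0,c['cx']],[0,f,c['cy']],[0,0,1]]); R=cv2.Rodrigues(np.array(c['rvec']))[0]
    return K,R,np.array(c['tvec'],float)
def pt(n,u,v,z):
    K,R,t=cam(n); d=R.T@np.linalg.inv(K)@[u,v,1]; C=-R.T@t
    return C+d*(z-C[2])/d[2]
def proj(n,P):
    K,R,t=cam(n); q=K@(R@np.array(P,float)+t); return q[:2]/q[2]
def tri(u1,u2):  # scene px, top px
    A=[];b=[]
    for n,u in(("scene",u1),("top",u2)):
        K,R,t=cam(n); d=R.T@np.linalg.inv(K)@[u[0],u[1],1]; d/=np.linalg.norm(d); C=-R.T@t
        M=np.eye(3)-np.outer(d,d); A.append(M); b.append(M@C)
    return np.linalg.solve(A[0]+A[1],b[0]+b[1])
def snap(n,name,crop=None,s=1):
    im=cv2.cvtColor(eyes.read_camera(n),cv2.COLOR_RGB2BGR)
    full=im
    if crop: x0,y0,x1,y1=crop; im=im[y0:y1,x0:x1]
    cv2.imwrite(f"pics/{name}.png",cv2.resize(im,None,fx=s,fy=s,interpolation=cv2.INTER_CUBIC)); return full
E
python3 - <<'E'
from h import *
print(-cam("top")[1].T@cam("top")[2],-cam("scene")[1].T@cam("scene")[2])
im=cv2.imread("pics/top0.png"); 
c=im[170:250,130:260]; cv2.imwrite("pics/t1.png",cv2.resize(c,None,fx=6,fy=6,interpolation=cv2.INTER_CUBIC))
c=im[80:190,255:370]; cv2.imwrite("pics/t2.png",cv2.resize(c,None,fx=5,fy=5,interpolation=cv2.INTER_CUBIC))
# saucers
hsv=cv2.cvtColor(im,cv2.COLOR_BGR2HSV)
for (u,v) in((228,232),(382,225),(440,201)):
    print(hsv[v,u])
m=cv2.inRange(hsv,(3,110,90),(22,255,255))
n,l,st,ce=cv2.connectedComponentsWithStats(m)
for i in range(1,n):
    if st[i,4]>120 and 100<ce[i][1]<320 and 70<ce[i][0]<540: 
        cs,_=cv2.findContours((l==i).astype(np.uint8),cv2.RETR_EXTERNAL,cv2.CHAIN_APPROX_NONE)
        print(st[i],ce[i],cv2.fitEllipse(cs[0]),pt("top",*ce[i],7).round(1))
for u,v in((172,197),(172,221),(312,133),(277,258)): print(pt("top",u,v,10).round(1))
E
```

```text
[ 247.65141819   85.59177036 1396.80653866] [1573.94075646 -823.53874661 1017.2452619 ]
[ 13 164 118]
[ 13 162 110]
[ 12 161 109]
[ 65  99  11  86 121] [ 70.18181818 141.45454545] ((70.18623352050781, 141.45436096191406), (1.3803589344024658, 77.30333709716797), 6.197070121765137) [744.4 702.5   7. ]
[424 186  32  31 759] [439.11198946 201.35704875] ((439.10528564453125, 201.40573120117188), (29.089384078979492, 31.573036193847656), 123.85861206054688) [ 578.  -390.2    7. ]
[370 213  25  24 463] [381.81857451 224.49028078] ((381.6458740234375, 224.5597686767578), (23.106794357299805, 24.237224578857422), 141.69869995117188) [ 506.9 -221.4    7. ]
[219 223  18  18 231] [227.47619048 231.64502165] ((227.22494506835938, 231.80447387695312), (16.480154037475586, 17.079275131225586), 5.6536664962768555) [478.9 222.5   7. ]
[159 251  13  60 254] [165.66535433 279.90551181] ((165.3660430908203, 282.08203125), (6.708481311798096, 61.54250717163086), 7.72166109085083) [338.7 391.4   7. ]
[441 259  26  43 938] [453.66311301 279.97654584] ((453.6390380859375, 279.8331604003906), (23.657691955566406, 52.347042083740234), 172.44801330566406) [ 351.5 -418.6    7. ]
[577.9 387.3  10. ]
[506.9 383.   10. ]
[781.6 -20.1  10. ]
[405.1  79.2  10. ]
```

View pics/t1.png

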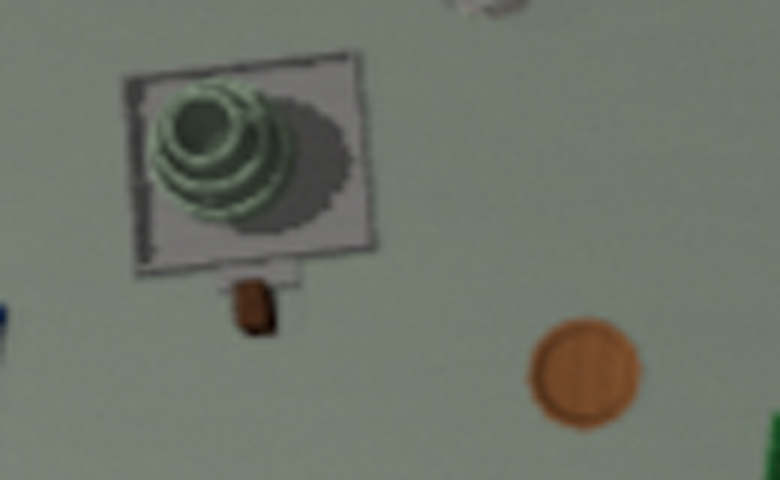

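View pics/t2.png

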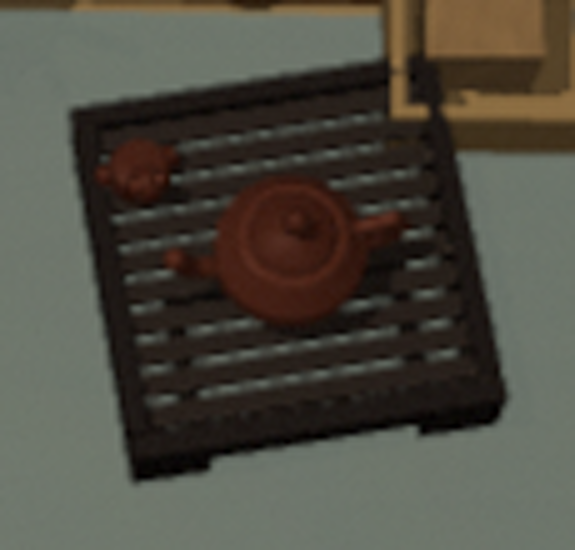

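```bash
python3 - <<'E'
from h import *
im=cv2.imread("pics/scene0.png"); 
c=im[165:245,315:400]; cv2.imwrite("pics/s1.png",cv2.resize(c,None,fx=7,fy=7,interpolation=cv2.INTER_CUBIC))
c=im[230:325,245:370]; cv2.imwrite("pics/s2.png",cv2.resize(c,None,fx=6,fy=6,interpolation=cv2.INTER_CUBIC))
hsv=cv2.cvtColor(im,cv2.COLOR_BGR2HSV)
m=cv2.inRange(hsv,(3,110,90),(22,255,255))
n,l,st,ce=cv2.connectedComponentsWithStats(m)
for i in range(1,n):
    for p in((297,208),(192,271),(155,312)):
        if np.hypot(*(ce[i]-p))<12 and st[i,4]>40: print(st[i],ce[i],pt("scene",*ce[i],7).round(1))
E
```

```text
[290 203  15   9 108] [296.96296296 207.03703704] [476.2 222.8   7. ]
[180 263  25  17 329] [192.00911854 270.78419453] [ 505.3 -221.4    7. ]
[137 301  35  20 523] [152.85277247 310.54110899] [ 567.6 -389.1    7. ]
```

View pics/s1.png

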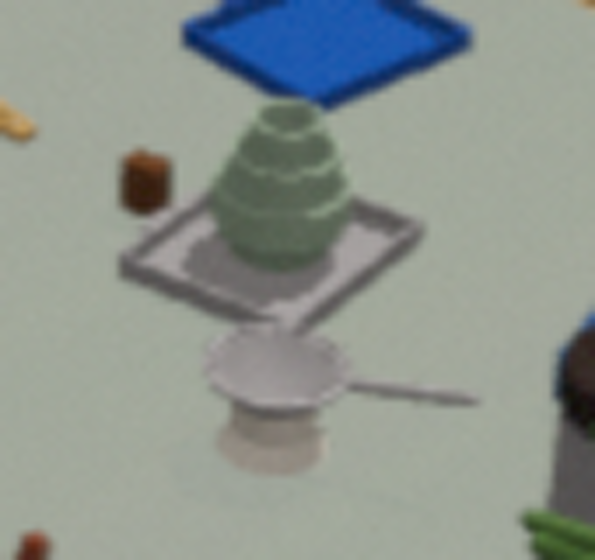

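View pics/s2.png

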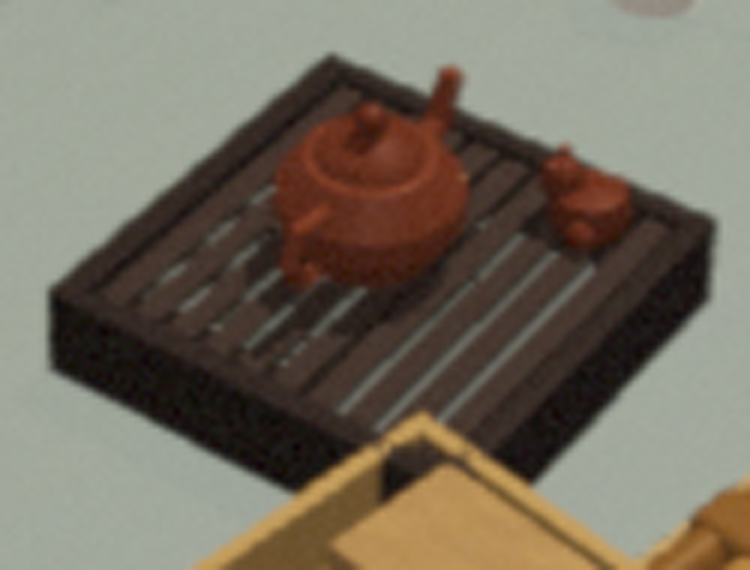

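```bash
python3 - <<'E'
from h import *
T=lambda X,Y:(130+(X+.5)/6-.5,170+(Y+.5)/6-.5); S=lambda X,Y:(315+(X+.5)/7-.5,165+(Y+.5)/7-.5)
t=T(203,128); s=S(289,113)
print("tall",pt("top",*t,79).round(1),pt("scene",*s,79).round(1),tri(s,t).round(1))
for n,p in dict(bl=(130,75),br=(358,52),fr=(376,248),fl=(137,276)).items(): print(n,pt("top",*T(*p),14).round(1))
for n,p in dict(l=(123,262),fr=(290,330),r=(424,231)).items(): print("s",n,pt("scene",*S(*p),14).round(1))
print("pull",pt("top",*T(251,298),30).round(1), "strainer top",pt("top",210,159,52).round(1),pt("scene",*S(278,365),50))
T2=lambda X,Y:(255+(X+.5)/5-.5,80+(Y+.5)/5-.5); S2=lambda X,Y:(245+(X+.5)/6-.5,230+(Y+.5)/6-.5)
for n,p in dict(bl=(71,110),fl=(133,456),fr=(506,403),br=(437,57)).items(): print("tray",n,pt("top",*T2(*p),50).round(1))
for n,p in dict(fr=(52,290),fl=(333,57),bl=(714,222)).items(): print("tray s",n,pt("scene",*S2(*p),50).round(1))
for n,p in dict(slotl=(212,468),slotr=(418,434)).items(): print(n,pt("top",*T2(*p),0).round(1))
for x in((205,200),(202,208)):pass
print("saucers z9",pt("top",439.1,201.4,8),pt("top",381.7,224.5,8),pt("top",227.3,231.7,8))
E
```

```text
tall [578.4 397.1  79. ] [576.5 398.5  79. ] [578.  396.7  80.4]
bl [620.7 449.7  14. ]
br [634.1 339.3  14. ]
fr [536.6 325.6  14. ]
fl [521.1 439.5  14. ]
s l [543.9 321.6  14. ]
s fr [637.7 335.1  14. ]
s r [626.2 446.   14. ]
pull [508.2 380.7  30. ] strainer top [681.7 275.8  52. ] [685.92003456 268.7918374   50.        ]
tray bl [862.2 110.4  50. ]
tray fl [650.4  71.   50. ]
tray fr [ 685.5 -142.9   50. ]
tray br [ 899.5 -106.1   50. ]
tray s fr [ 689.8 -144.1   50. ]
tray s fl [652.3  67.2  50. ]
tray s bl [863.  105.9  50. ]
slotl [658.7  23.6   0. ]
slotr [681.6 -98.7   0. ]
saucers z9 [ 577.67800897 -389.83821757    8.        ] [ 506.6876493  -220.81596808    8.        ] [478.57290719 222.90972971   8.        ]
```

```bash
python3 -m creep '[[-0.3,[0,0,0],0.745],[-0.3,[0,0,0],0.745],[-0.3,[0,0,0],0.745],[-0.3,[0,0,0],0]]' 30; python3 -c "
from cell import r;print(r.nose_length)"
```

```text
clock: 0.6
ee_pos: [248.1, -600.3, 241.6]
eef_rot: [[1.0, 0.003, -0.001], [0.003, -1.0, 0.001], [-0.001, -0.001, -1.0]]
wrist_force: [0.0, 0.9, 0.1]
opening: 55.6
11.0
```

```bash
python3 -m creep '[[-0.3,[0.2,-0.4,0],0],[-0.3,[0.3,-0.8,0],0],[-0.3,[0.3,-0.9,0],0],[-0.3,[0.3,-0.9,0],0],[-0.3,[0.3,-0.9,0],0],[-0.3,[0.3,-0.9,0],0],[-0.3,[0.3,-0.9,0],0],[-0.3,[0.3,-0.9,0],0],[-0.3,[0.3,-0.9,0],0],[-0.3,[0.3,-0.9,0],0],[-0.3,[0.3,-0.9,0],0],[-0.3,[0.3,-0.9,0],0],[-0.3,[0.3,-0.9,0],0],[-0.3,[0.3,-0.9,0],0],[-0.3,[0.3,-0.9,0],0],[-0.3,[0.3,-0.9,0],0],[-0.3,[0.3,-0.9,0],0],[-0.3,[0.3,-0.8,0],0],[-0.3,[0.2,-0.4,0],0],[-0.3,[0,0,0],0]]'
```

```text
clock: 3.1
ee_pos: [575.8, 356.4, 241.6]
eef_rot: [[1.0, 0.007, -0.002], [0.007, -1.0, 0.002], [-0.002, -0.002, -1.0]]
wrist_force: [-0.1, -0.9, 0.6]
opening: 55.6
```

```bash
python3 -m creep '[[-0.3,[0.03,-0.34,0],0],[-0.3,[0,-0.34,0.4],0],[-0.3,[0,0,0.7],0],[-0.3,[0,0,0.6],0],[-0.3,[0,0,0.3],0],[-0.3,[0,0,0],0],[-0.3,[0,0,0],0]]' && python3 - <<'E'
from h import *
snap("top","t3",(120,150,260,250),5); snap("scene","s3",(300,120,420,230),5)
E
```

```text
clock: 3.98
ee_pos: [579.3, 395.5, 124.4]
eef_rot: [[1.0, 0.001, 0.003], [0.001, -1.0, 0.002], [0.003, -0.002, -1.0]]
wrist_force: [0.1, 0.1, 0.7]
opening: 56.0
```

View pics/t3.png

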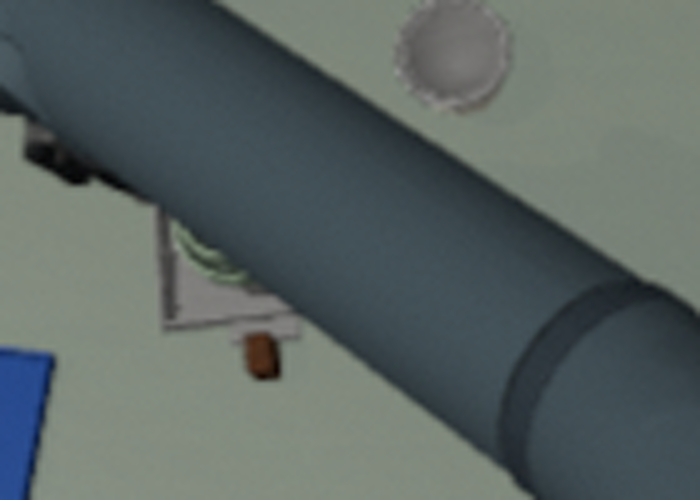

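View pics/s3.png

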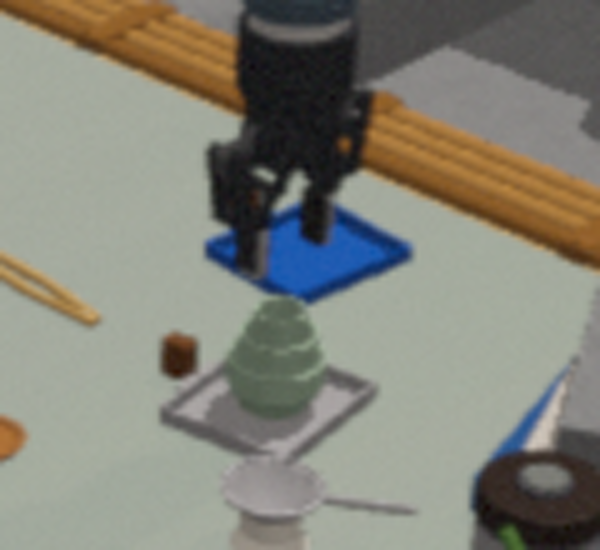

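The arm hides the stack from above. In the scene view the fingers straddle the cup, with tips near crop (255,275) and (315,240). I'll use these to check the true tip height.

```bash
python3 - <<'E'
from h import *
for z in (113,118,124):
  print(z,[((proj("scene",(579+11,395.5+dy,z))+.5-np.array([300,120]))*5).round() for dy in(-28,28)], ((proj("scene",(577.5,397,79))+.5-np.array([300,120]))*5).round())
E
```

```text
113 [array([269., 286.]), array([325., 256.])] [281. 307.]
118 [array([269., 279.]), array([326., 249.])] [281. 307.]
124 [array([270., 271.]), array([327., 241.])] [281. 307.]
```

```bash
python3 -m creep '[[-0.3,[-0.03,-0.025,0.2],0],[-0.3,[0,0,0.3],0],[-0.3,[0,0,0.2],0],[-0.3,[0,0,0.1],0],[-0.3,[0,0,0],0],[-0.3,[0,0,0],0]]' 25; python3 - <<'E'
from h import *
snap("scene","s4",(300,120,420,230),5)
E
```

```text
clock: 4.82
ee_pos: [576.8, 396.5, 74.8]
eef_rot: [[1.0, 0.002, 0.001], [0.002, -1.0, 0.001], [0.001, -0.001, -1.0]]
wrist_force: [-0.7, 0.3, 0.0]
opening: 55.6
```

View pics/s4.png

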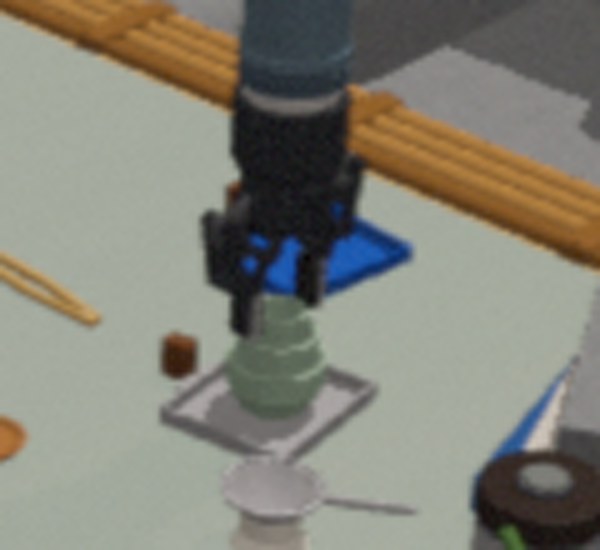

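```bash
python3 - <<'E'
from h import *
a=cv2.imread("pics/s3.png")[190:410,190:400]; b=cv2.imread("pics/s4.png")[190:410,190:400]
cv2.imwrite("pics/s34.png",cv2.resize(np.hstack([a,b]),None,fx=1.9,fy=1.9))
for z in (64,70,76):
  print(z,[((proj("scene",(576.8+11,396.5+dy,z))+.5-np.array([300,120]))*5).round() for dy in(-28,28)])
E
```

```text
64 [array([263., 348.]), array([319., 318.])]
70 [array([264., 340.]), array([319., 310.])]
76 [array([264., 333.]), array([320., 302.])]
```

View pics/s34.png

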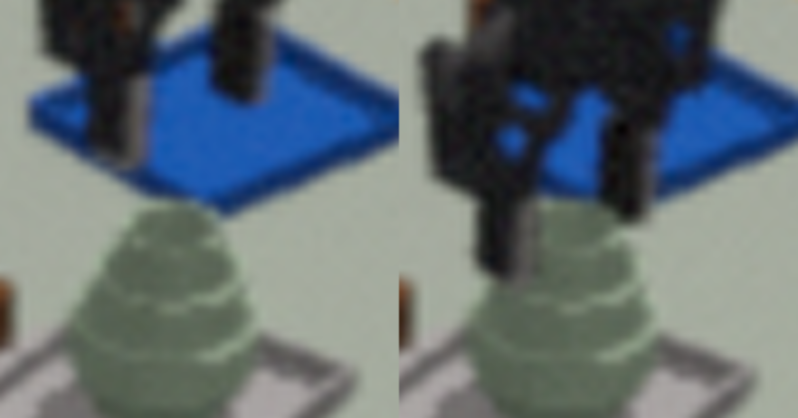

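```bash
python3 -m creep '[[-0.3,[0,0,0.05],0],[0.3,[0,0,0],0],[0.5,[0,0,0],0],[0.5,[0,0,0],0],[0.5,[0,0,0],0],[0.5,[0,0,0],0]]' 25
```

```text
clock: 5.62
ee_pos: [576.7, 397.8, 72.6]
eef_rot: [[1.0, 0.002, 0.001], [0.002, -1.0, 0.003], [0.001, -0.003, -1.0]]
wrist_force: [-0.2, 2.5, 5.0]
opening: 34.9
```

```bash
python3 -m creep '[[0.5,[0,0,-0.05],0],[0.5,[0,0,-0.1],0],[0.5,[0,0,-0.2],0],[0.5,[0,0,-0.3],0],[0.5,[0,0,-0.3],0],[0.5,[0,0,-0.3],0],[0.5,[0,0,-0.3],0],[0.5,[0,0,0],0],[0.5,[0,0,0],0]]'; python3 - <<'E'
from h import *
snap("scene","s5",(300,100,420,230),4)
E
```

```text
clock: 6.75
ee_pos: [576.2, 395.8, 163.9]
eef_rot: [[1.0, 0.002, -0.001], [0.002, -1.0, -0.001], [-0.001, 0.001, -1.0]]
wrist_force: [-0.9, -0.6, -2.2]
opening: 34.5
```

View pics/s5.png

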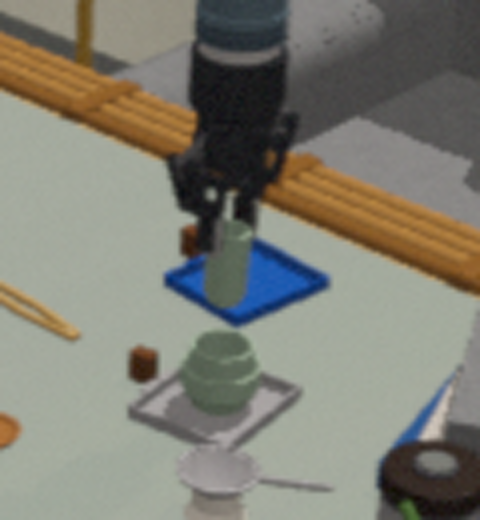

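```bash
python3 -m creep '[[0.5,[-0.16,0.28,0],0],[0.5,[-0.32,0.56,0],0],[0.5,[-0.32,0.56,0],0],[0.5,[-0.32,0.56,0],0],[0.5,[-0.32,0.56,0],0],[0.5,[-0.16,0.28,0.3],0],[0.5,[-0.16,0.08,0.4],0],[0.5,[0,0,0.4],0],[0.5,[0,0,0],0],[0.5,[0,0,0],0]]'; python3 - <<'E'
from h import *
snap("scene","s6",(250,130,340,230),6);snap("top","t6",(190,190,270,270),6)
E
```

```text
clock: 8.05
ee_pos: [471.4, 223.6, 98.6]
eef_rot: [[1.0, 0.002, 0.0], [0.002, -1.0, 0.001], [0.0, -0.001, -1.0]]
wrist_force: [-0.8, 0.4, -0.5]
opening: 34.6
```

View pics/s6.png

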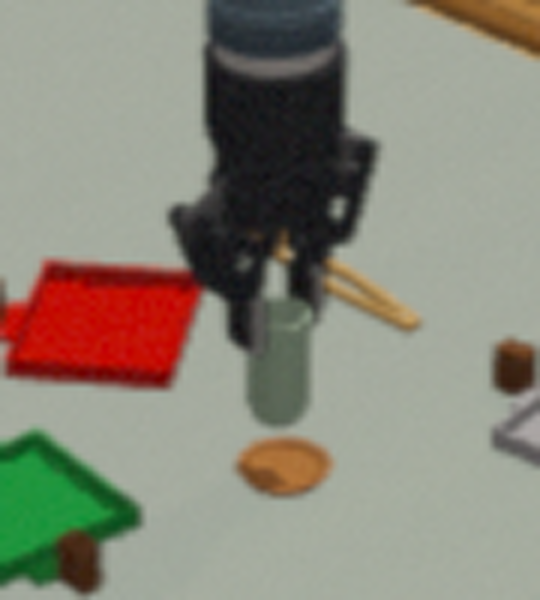

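View pics/t6.png

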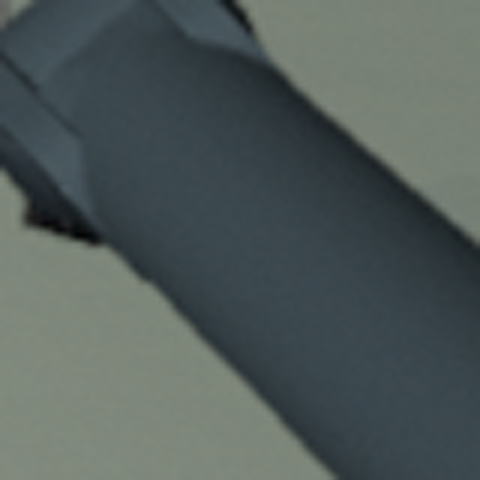

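```bash
python3 - <<'E'
from h import *
f=lambda X,Y:(250+(X+.5)/6-.5,130+(Y+.5)/6-.5)
print(pt("scene",*f(279,414),39),pt("scene",*f(288,308),105), pt("scene",*f(284,465),9))
E
```

```text
[472.43229584 222.54965048  39.        ] [473.44581157 228.66581849 105.        ] [478.47149328 220.47196622   9.        ]
```

```bash
python3 -m creep '[[0.5,[0.1,0,0.15],0],[0.5,[0,0,0.15],0],[0.5,[0,0,0.1],0],[0.5,[0,0,0.05],0],[0.5,[0,0,0.03],0],[0.5,[0,0,0],0],[0.5,[0,0,0.02],0],[0.5,[0,0,0.02],0],[0.5,[0,0,0],0]]'; python3 - <<'E'
from h import *
snap("scene","s7",(250,130,340,230),6)
E
```

```text
clock: 9.28
ee_pos: [477.1, 223.1, 67.1]
eef_rot: [[1.0, 0.002, -0.0], [0.002, -1.0, -0.0], [-0.0, 0.0, -1.0]]
wrist_force: [0.3, -0.3, -2.2]
opening: 35.0
```

View pics/s7.png

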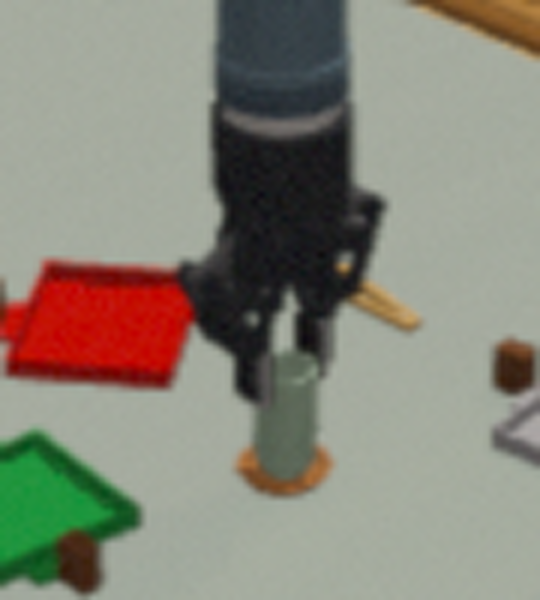

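```bash
python3 -m creep '[[0.5,[0.02,0,0.02],0],[0.5,[0,0,0.02],0],[0.5,[0,0,0],0]]';python3 -m creep '[[0.5,[0,0,0.02],0],[0.5,[0,0,0.0],0]]'
```

```text
clock: 9.7
ee_pos: [478.5, 223.2, 64.7]
eef_rot: [[1.0, 0.002, 0.0], [0.002, -1.0, 0.0], [0.0, -0.0, -1.0]]
wrist_force: [0.6, 0.8, -1.4]
opening: 34.4
clock: 9.95
ee_pos: [479.2, 223.3, 64.6]
eef_rot: [[1.0, 0.002, 0.001], [0.002, -1.0, -0.0], [0.001, 0.0, -1.0]]
wrist_force: [-1.5, -2.0, 5.7]
opening: 34.1
```

```bash
python3 -m creep '[[0.2,[0,0,0],0],[0.05,[0,0,0],0],[-0.1,[0,0,0],0],[-0.3,[0,0,0],0],[-0.3,[0,0,0],0],[-0.3,[0,0,-0.1],0],[-0.3,[0,0,-0.3],0],[-0.3,[0,0,-0.6],0],[-0.5,[0,0,-0.7],0],[-0.5,[0,0,-0.4],0],[-0.5,[0.5,-0.5,0],0],[-0.5,[0.5,-0.8,0],0],[-0.5,[0.5,-0.8,0],0],[-0.5,[0,0,0],0]]'; python3 - <<'E'
from h import *
snap("scene","s8",(250,130,400,230),5);snap("top","t8",(140,160,270,260),6)
E
```

```text
clock: 11.7
ee_pos: [568.2, 354.8, 190.6]
eef_rot: [[1.0, 0.006, 0.0], [0.006, -1.0, 0.006], [0.0, -0.006, -1.0]]
wrist_force: [-0.9, -0.0, -0.8]
opening: 64.2
```

View pics/s8.png

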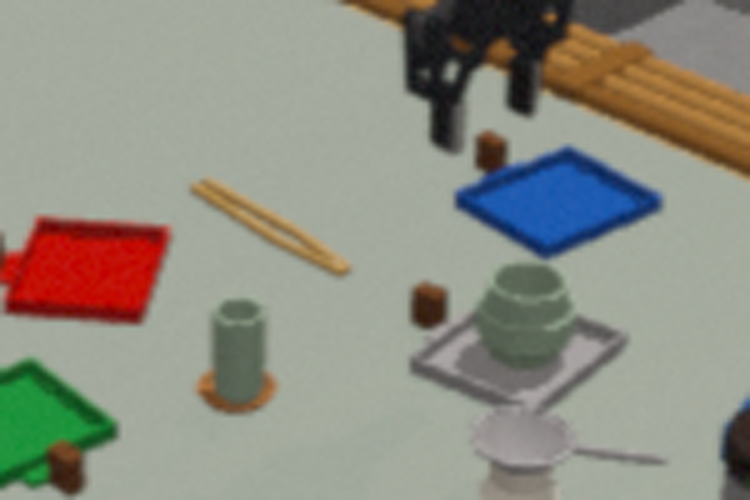

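View pics/t8.png

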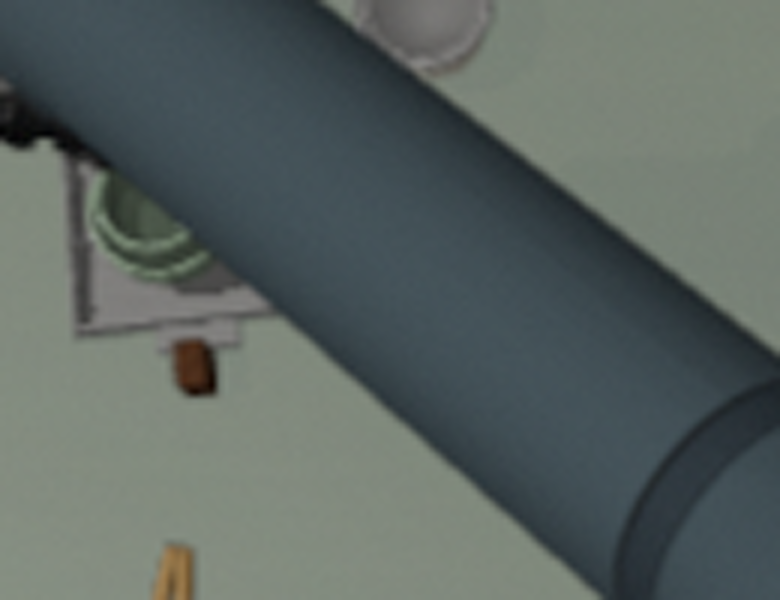

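The tall cup stands upright on the small saucer at crop (239,350). The middle cup's rim centre is near (531,281).

```bash
python3 - <<'E'
from h import *
f=lambda X,Y:(250+(X+.5)/5-.5,130+(Y+.5)/5-.5)
print(pt("scene",*f(531,281),62),"tall top",pt("scene",*f(239,311),71),pt("scene",*f(236,388),9))
im=cv2.imread("pics/s8.png"); cv2.imwrite("pics/s8b.png",cv2.resize(im[230:400,400:650],None,fx=3,fy=3,interpolation=cv2.INTER_CUBIC))
im=cv2.imread("pics/t8.png"); cv2.imwrite("pics/t8b.png",cv2.resize(im[130:300,50:250],None,fx=3,fy=3,interpolation=cv2.INTER_CUBIC))
E
```

```text
[580.1289173 395.6033687  62.       ] tall top [481.85520786 219.66990811  71.        ] [478.70816968 219.7070688    9.        ]
```

View pics/s8b.png

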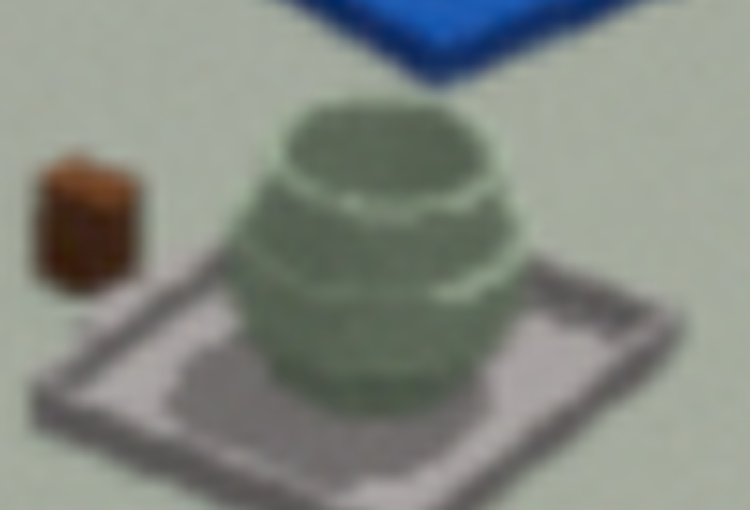

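View pics/t8b.png

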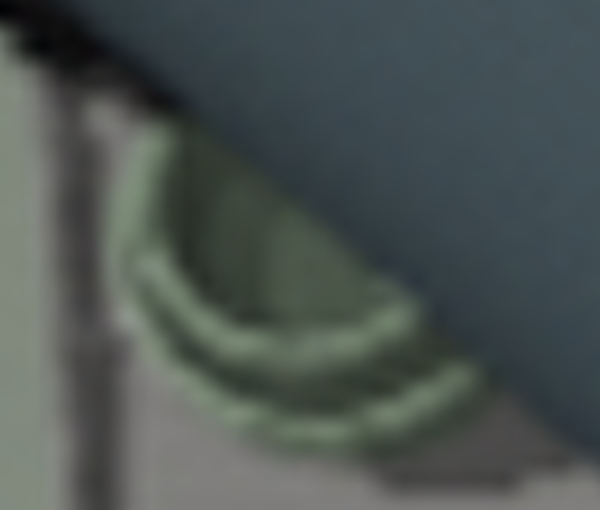

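```bash
python3 -m creep '[[-0.7,[0.1,-0.35,0],0],[-0.7,[0.09,-0.34,0.3],0],[-0.7,[0,0,0.6],0],[-0.7,[0,0,0.6],0],[-0.7,[0,0,0.3],0],[-0.7,[0,0,0],0],[-0.7,[0,0,0],0]]'
```

```text
clock: 12.68
ee_pos: [580.6, 391.2, 83.6]
eef_rot: [[1.0, 0.001, 0.003], [0.001, -1.0, 0.002], [0.003, -0.002, -1.0]]
wrist_force: [0.5, -0.1, -0.1]
opening: 72.7
```

```bash
python3 -m creep '[[-0.7,[-0.02,-0.08,0],0],[-0.7,[0,0,0.2],0],[-0.7,[0,0,0.2],0],[-0.7,[0,0,0.1],0],[-0.7,[0,0,0.03],0],[-0.7,[0,0,0],0],[-0.7,[0,0,0],0]]'; python3 - <<'E'
from h import *
s=status.sense();print(s['ee_pos'],s['wrist_force'])
snap("scene","s9",(310,130,410,220),7)
E
```

```text
clock: 13.55
ee_pos: [578.6, 395.8, 50.2]
eef_rot: [[1.0, 0.002, 0.001], [0.002, -1.0, 0.001], [0.001, -0.001, -1.0]]
wrist_force: [0.0, 0.3, 0.7]
opening: 72.6
[578.58485062 395.80737348  50.17326391] [0.03944089 0.27196643 0.68487373]
```

View pics/s9.png

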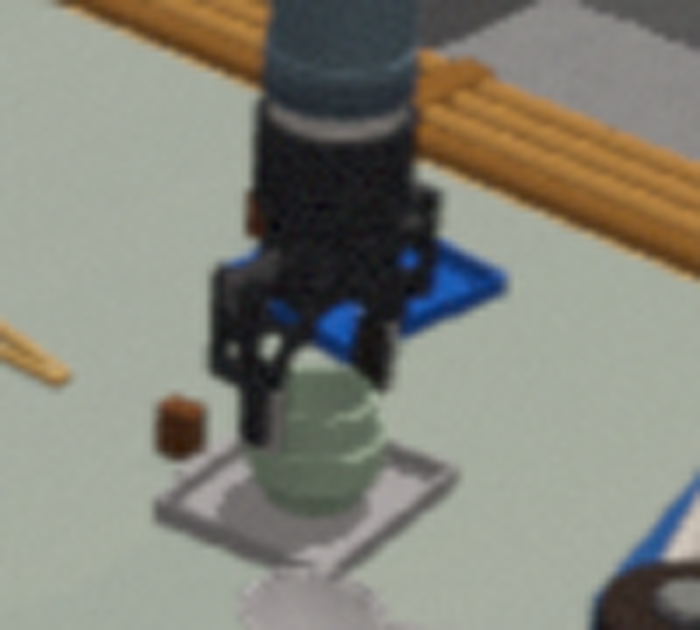

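```bash
python3 -m creep '[[-0.4,[0,0,0],0],[-0.1,[0,0,0],0],[0.1,[0,0,0],0],[0.1,[0,0,0],0],[0.1,[0,0,0],0],[0.1,[0,0,0],0]]' 30;python3 -m creep '[[0.1,[0,0,-0.05],0],[0.1,[0,0,-0.1],0],[0.1,[0,0,-0.2],0],[0.1,[0,0,-0.3],0],[0.1,[0,0,-0.4],0],[0.1,[0,0,-0.4],0],[0.1,[0,0,-0.4],0],[0.1,[0,0,-0.3],0],[0.1,[0,0,0],0],[0.1,[0,0,0],0]]'; python3 - <<'E'
from h import *
snap("scene","s10",(310,100,410,220),5)
E
```

```text
clock: 14.35
ee_pos: [578.8, 396.2, 50.7]
eef_rot: [[1.0, 0.002, 0.001], [0.002, -1.0, 0.001], [0.001, -0.001, -1.0]]
wrist_force: [-0.8, 0.9, 4.8]
opening: 53.1
clock: 15.6
ee_pos: [577.8, 394.9, 177.8]
eef_rot: [[1.0, 0.002, -0.001], [0.002, -1.0, -0.001], [-0.001, 0.001, -1.0]]
wrist_force: [-0.9, 0.3, -2.1]
opening: 53.0
```

View pics/s10.png

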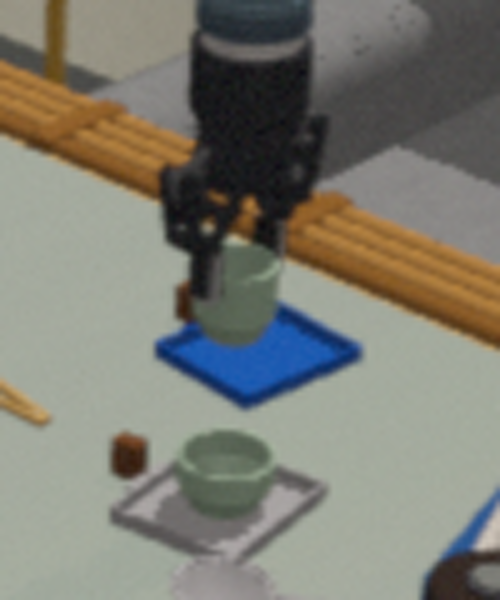

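```bash
python3 -m creep '[[0.1,[-0.05,0.3,0],0],[0.1,[-0.1,0.6,0],0],[0.1,[-0.1,0.85,0],0],[0.1,[-0.1,0.85,0],0],[0.1,[-0.1,0.85,0],0],[0.1,[-0.1,0.85,0],0],[0.1,[-0.1,0.85,0],0],[0.1,[-0.1,0.85,0],0],[0.1,[-0.1,0.85,0],0],[0.1,[-0.1,0.85,0],0],[0.1,[-0.1,0.85,0],0],[0.1,[-0.1,0.85,0],0],[0.1,[-0.08,0.6,0],0],[0.1,[0,0.3,0.2],0],[0.1,[0,0,0.6],0],[0.1,[0,0,0.6],0],[0.1,[0,0,0.3],0],[0.1,[0,0,0],0],[0.1,[0,0,0],0]]'; python3 - <<'E'
from h import *
print(status.sense()['ee_pos'])
snap("scene","s11",(140,190,240,290),6);
E
```

```text
clock: 18.02
ee_pos: [506.8, -222.5, 77.8]
eef_rot: [[1.0, 0.003, 0.002], [0.003, -1.0, -0.001], [0.002, 0.001, -1.0]]
wrist_force: [0.1, 0.4, -1.6]
opening: 53.3
[ 506.78064387 -222.47500228   77.77613372]
```

View pics/s11.png

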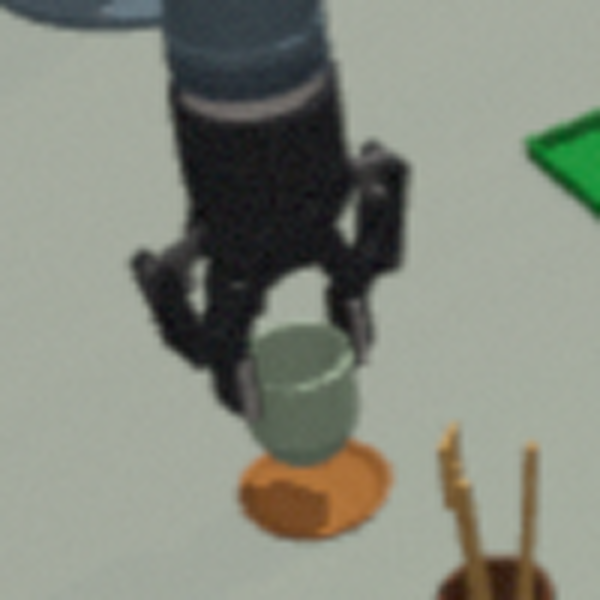

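```bash
python3 - <<'E'
from h import *
f=lambda X,Y:(140+(X+.5)/6-.5,190+(Y+.5)/6-.5)
print(pt("scene",*f(302,357),89),pt("scene",*f(315,490),9),pt("scene",*f(303,443),35))
E
python3 -m creep '[[0.1,[0,0,0.2],0],[0.1,[0,0,0.15],0],[0.1,[0,0,0.05],0],[0.1,[0,0,0.03],0],[0.1,[0,0,0.02],0],[0.1,[0,0,0],0]]'
```

```text
[ 510.87345148 -221.18637566   89.        ] [ 509.22418178 -223.66655911    9.        ] [ 504.3280711  -223.59674697   35.        ]
clock: 18.82
ee_pos: [505.6, -222.6, 49.7]
eef_rot: [[1.0, 0.002, 0.0], [0.002, -1.0, -0.0], [0.0, 0.0, -1.0]]
wrist_force: [-0.6, -0.6, -1.6]
opening: 53.2
```

```bash
python3 -m creep '[[0.1,[0.0,0,0.02],0],[0.1,[0,0,0.02],0],[0.1,[0,0,0],0]]';python3 -m creep '[[0.1,[0,0,0.02],0],[0.1,[0,0,0.0],0]]'
```

```text
clock: 19.2
ee_pos: [505.8, -222.6, 47.5]
eef_rot: [[1.0, 0.002, 0.0], [0.002, -1.0, -0.0], [0.0, 0.0, -1.0]]
wrist_force: [-0.0, -0.2, 0.5]
opening: 52.9
clock: 19.45
ee_pos: [505.9, -222.7, 47.5]
eef_rot: [[1.0, 0.002, -0.0], [0.002, -1.0, -0.001], [-0.0, 0.001, -1.0]]
wrist_force: [-3.1, 1.4, 7.2]
opening: 52.8
```

```bash
python3 -m creep '[[-0.1,[0,0,0],0],[-0.3,[0,0,0],0],[-0.6,[0,0,0],0],[-0.6,[0,0,0],0],[-0.6,[0,0,-0.1],0],[-0.6,[0,0,-0.3],0],[-0.6,[0,0,-0.6],0],[-0.6,[0,0,-0.6],0],[-0.9,[0,-0.4,-0.2],0],[-0.9,[0,-0.8,0],0],[-1,[0.1,-0.9,0],0],[-1,[0.1,-0.9,0],0],[-1,[0.1,-0.6,0],0],[-1,[0.1,-0.3,0],0],[-1,[0,0,0],0]]'; python3 - <<'E'
from h import *
snap("scene","s12",(140,160,400,330),3);snap("top","t12",(130,160,270,260),5);snap("scene","s12b",(310,150,410,220),7)
E
```

```text
clock: 21.32
ee_pos: [528.4, 15.3, 154.2]
eef_rot: [[1.0, 0.008, -0.0], [0.008, -1.0, 0.001], [-0.0, -0.001, -1.0]]
wrist_force: [-0.4, 0.1, -0.7]
opening: 85.2
```

View pics/s12.png

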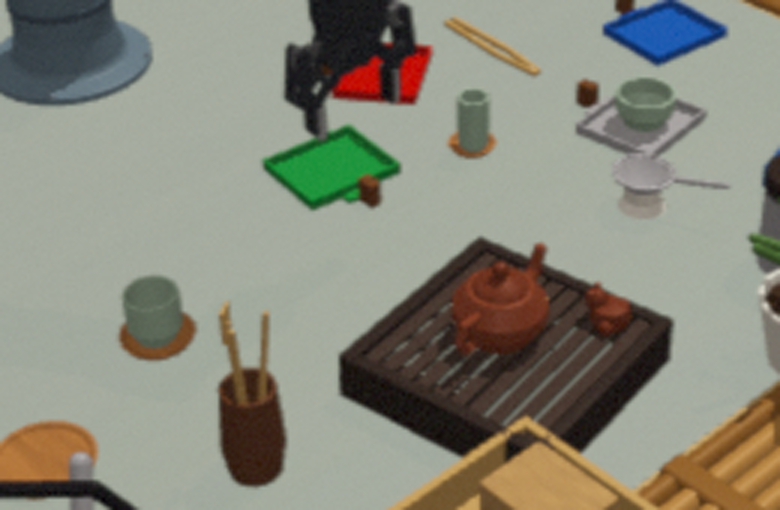

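View pics/t12.png

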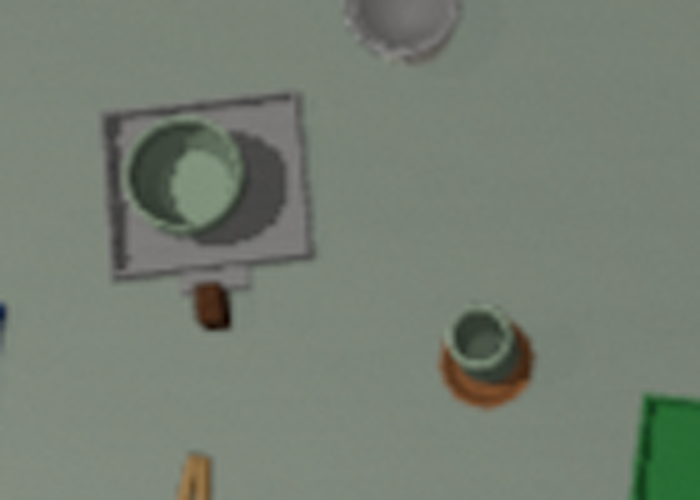

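View pics/s12b.png

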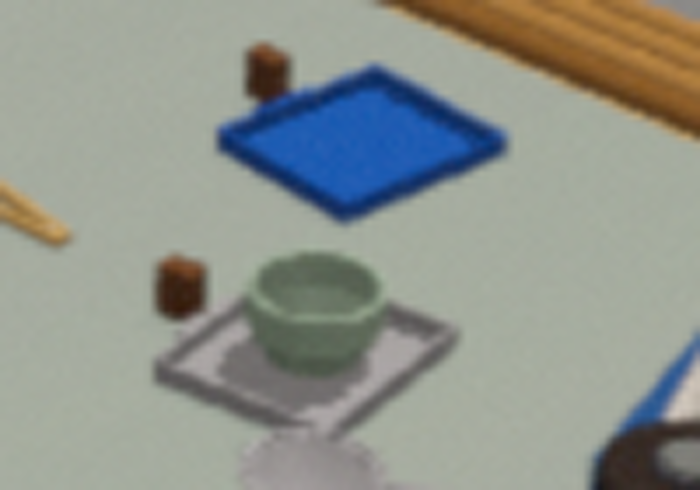

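```bash
python3 - <<'E'
from h import *
T=lambda X,Y:(130+(X+.5)/5-.5,160+(Y+.5)/5-.5); S=lambda X,Y:(310+(X+.5)/7-.5,150+(Y+.5)/7-.5)
print(pt("top",*T(186,176),43),pt("scene",*S(315,287),43))
print("tall",pt("top",*T(481,339),71))
for n,p in dict(bl=(104,112),br=(300,93),fr=(314,256),fl=(114,280)).items(): print(n,pt("top",*T(*p),14).round(1))
E
```

```text
[576.2218976  395.28865577  43.        ] [577.79011659 393.73443261  43.        ]
tall [479.98169223 221.22911501  71.        ]
bl [620.9 452.2  14. ]
br [634.3 338.3  14. ]
fr [537.  325.2  14. ]
fl [521.  439.5  14. ]
```

```bash
python3 -m creep '[[-1,[0.05,-0.4,0],0],[-1,[0.1,-0.8,0],0],[-1,[0.12,-0.9,0],0],[-1,[0.12,-0.9,0],0],[-1,[0.12,-0.9,0],0],[-1,[0.12,-0.9,0],0],[-1,[0.12,-0.8,0],0],[-1,[0.06,-0.5,0],0],[-1,[0,-0.2,0.4],0],[-1,[0,0,0.6],0],[-1,[0,0,0.3],0],[-1,[0,0,0],0],[-1,[0,0,0],0]]'
```

```text
clock: 23.1
ee_pos: [578.1, 389.1, 77.0]
eef_rot: [[1.0, 0.0, 0.001], [0.0, -1.0, 0.001], [0.001, -0.001, -1.0]]
wrist_force: [-0.9, 0.5, -0.5]
opening: 85.5
```

```bash
python3 -m creep '[[-1,[-0.02,-0.09,0],0],[-1,[0,0,0.2],0],[-1,[0,0,0.2],0],[-1,[0,0,0.05],0],[-1,[0,0,0],0],[-1,[0,0,0],0]]'; python3 - <<'E'
from h import *
s=status.sense();print(s['ee_pos'],s['wrist_force'])
snap("scene","s13",(310,130,410,220),7)
E
```

```text
clock: 23.85
ee_pos: [576.1, 395.1, 49.3]
eef_rot: [[1.0, 0.002, 0.0], [0.002, -1.0, 0.0], [0.0, -0.0, -1.0]]
wrist_force: [1.1, 0.4, 0.5]
opening: 85.6
[576.11580481 395.10556241  49.33671264] [1.12015222 0.40772506 0.50934298]
```

View pics/s13.png

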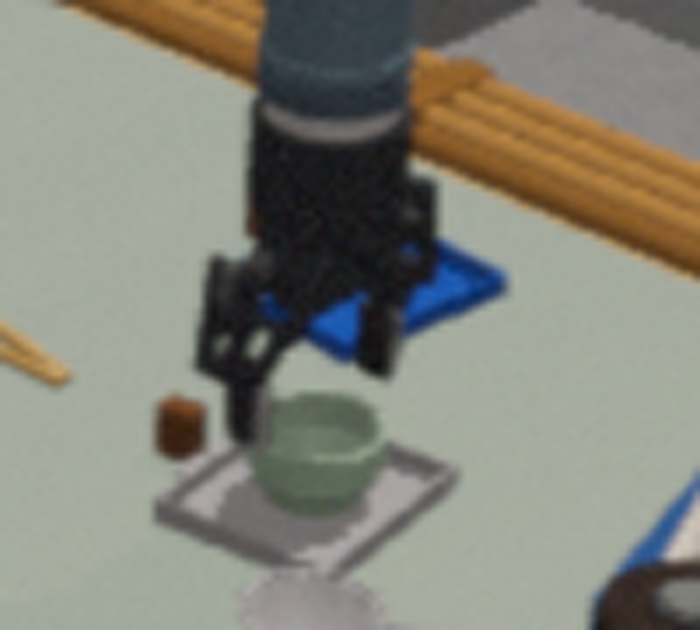

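```bash
python3 -m creep '[[-1,[0.01,0,0.1],0],[-1,[0,0,0.1],0],[-1,[0,0,0.1],0],[-1,[0,0,0.06],0],[-1,[0,0,0],0],[-1,[0,0,0],0]]';  python3 -m creep '[[-0.7,[0,0,0],0],[-0.5,[0,0,0],0],[-0.3,[0,0,0],0],[-0.3,[0,0,0],0],[-0.3,[0,0,0],0],[-0.3,[0,0,0],0]]' 35
```

```text
clock: 24.65
ee_pos: [576.6, 395.1, 27.6]
eef_rot: [[1.0, 0.002, 0.0], [0.002, -1.0, 0.0], [0.0, -0.0, -1.0]]
wrist_force: [0.1, 0.6, -0.2]
opening: 85.4
clock: 25.4
ee_pos: [577.0, 395.6, 28.4]
eef_rot: [[1.0, 0.002, 0.001], [0.002, -1.0, 0.001], [0.001, -0.001, -1.0]]
wrist_force: [-0.6, 0.5, 4.8]
opening: 65.6
```

```bash
python3 -m creep '[[-0.3,[0,0,-0.05],0],[-0.3,[0,0,-0.1],0],[-0.3,[0,0,-0.2],0],[-0.3,[0,0,-0.3],0],[-0.3,[0,0,-0.4],0],[-0.3,[0,0,-0.4],0],[-0.3,[0,0,-0.4],0],[-0.3,[0,0,-0.3],0],[-0.3,[0,0,0],0],[-0.3,[0,0,0],0]]'; python3 - <<'E'
from h import *
snap("scene","s14",(310,100,410,220),5)
E
```

```text
clock: 26.65
ee_pos: [576.0, 394.3, 155.6]
eef_rot: [[1.0, 0.002, -0.001], [0.002, -1.0, -0.001], [-0.001, 0.001, -1.0]]
wrist_force: [-0.6, 0.1, -2.2]
opening: 65.8
```

View pics/s14.png

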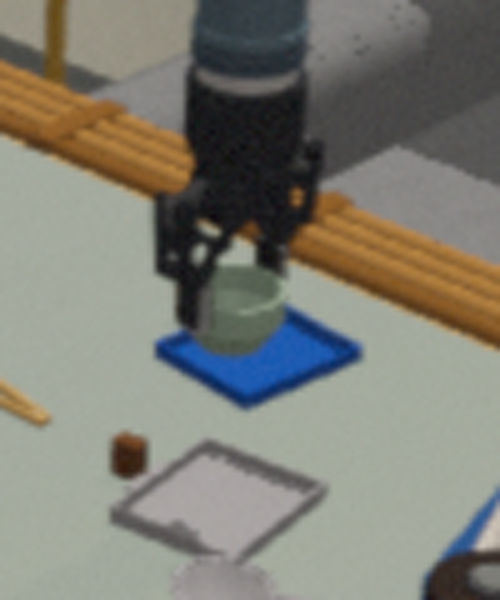

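```bash
python3 -m creep '[[-0.3,[0,0.3,0],0],[-0.3,[0,0.6,0],0],[-0.3,[0,0.85,0],0],[-0.3,[0,0.85,0],0],[-0.3,[0,0.85,0],0],[-0.3,[0,0.85,0],0],[-0.3,[0,0.85,0],0],[-0.3,[0,0.85,0],0],[-0.3,[0,0.85,0],0],[-0.3,[0,0.85,0],0],[-0.3,[0,0.85,0],0],[-0.3,[0,0.85,0],0],[-0.3,[0,0.85,0],0],[-0.3,[0,0.85,0],0],[-0.3,[0,0.85,0],0],[-0.3,[0,0.6,0],0],[-0.3,[0,0.4,0],0],[-0.3,[0,0.1,0],0],[-0.3,[0,0,0],0],[-0.3,[0,0,0],0]]'
```

```text
clock: 29.2
ee_pos: [578.8, -385.0, 156.5]
eef_rot: [[1.0, 0.005, 0.0], [0.005, -1.0, 0.002], [0.0, -0.002, -1.0]]
wrist_force: [0.8, 0.7, -0.7]
opening: 65.9
```

```bash
python3 -m creep '[[-0.3,[-0.01,0.08,0.3],0],[-0.3,[0,0,0.5],0],[-0.3,[0,0,0.5],0],[-0.3,[0,0,0.2],0],[-0.3,[0,0,0],0],[-0.3,[0,0,0],0]]'; python3 - <<'E'
from h import *
print(status.sense()['ee_pos'])
snap("scene","s15",(90,220,210,340),5);snap("top","t15",(390,150,490,250),5)
E
```

```text
clock: 29.95
ee_pos: [578.4, -393.3, 67.8]
eef_rot: [[1.0, 0.002, 0.002], [0.002, -1.0, -0.001], [0.002, 0.001, -1.0]]
wrist_force: [0.4, 0.2, -1.4]
opening: 65.9
[ 578.38407746 -393.27843833   67.80769877]
```

View pics/s15.png

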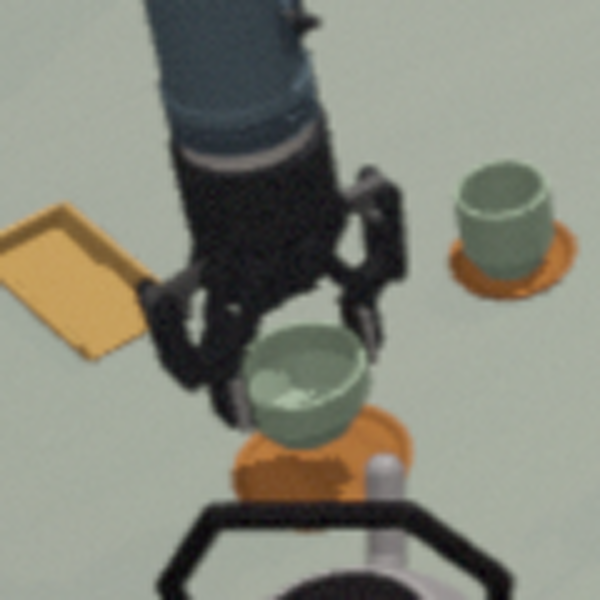

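View pics/t15.png

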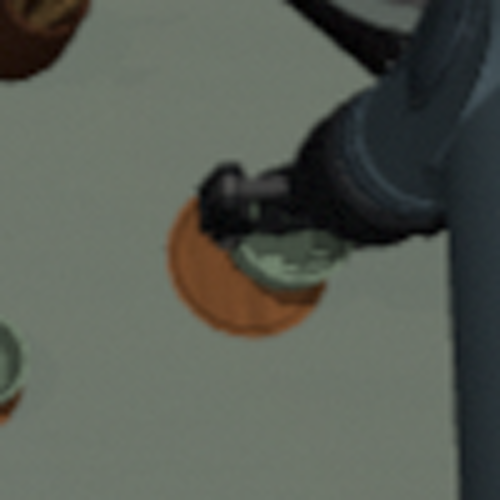

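```bash
python3 - <<'E'
from h import *
f=lambda X,Y:(90+(X+.5)/5-.5,220+(Y+.5)/5-.5)
print(pt("scene",*f(307,372),83),pt("scene",*f(322,464),9))
print(proj("scene",(577.7,-390,5)), proj("scene",(578.4,-391,83)))
E
python3 -m creep '[[-0.3,[0,-0.03,0.2],0],[-0.3,[0,0,0.2],0],[-0.3,[0,0,0.1],0],[-0.3,[0,0,0.05],0],[-0.3,[0,0,0.02],0],[-0.3,[0,0,0],0]]'
```

```text
[ 588.75270815 -393.89564322   83.        ] [ 577.59672077 -391.36524369    9.        ]
[154.70456644 313.26698379] [149.84339312 291.43280635]
clock: 30.8
ee_pos: [577.5, -391.2, 32.5]
eef_rot: [[1.0, 0.002, 0.0], [0.002, -1.0, -0.0], [0.0, 0.0, -1.0]]
wrist_force: [0.1, -0.1, -2.0]
opening: 65.8
```

```bash
python3 - <<'E'
from h import *
snap("scene","s16",(120,260,200,330),8);snap("top","t16",(405,160,475,230),8)
P=lambda X,x0,y0:((X+.5-np.array([x0,y0]))*8-.5).round()
print("saucer floor",P(proj("scene",(577.7,-390,5)),120,260),"rim pred",P(proj("scene",(577.7,-390,47.5)),120,260), P(proj("scene",(587.7,-390,47.5)),120,260))
print("top: saucer",P(proj("top",(577.7,-390,9)),405,160),"cup rim",P(proj("top",(577.7,-390,47.5)),405,160))
E
```

```text
saucer floor [281. 430.] rim pred [261. 334.] [278. 350.]
top: saucer [278. 334.] cup rim [314. 309.]
```

View pics/s16.png

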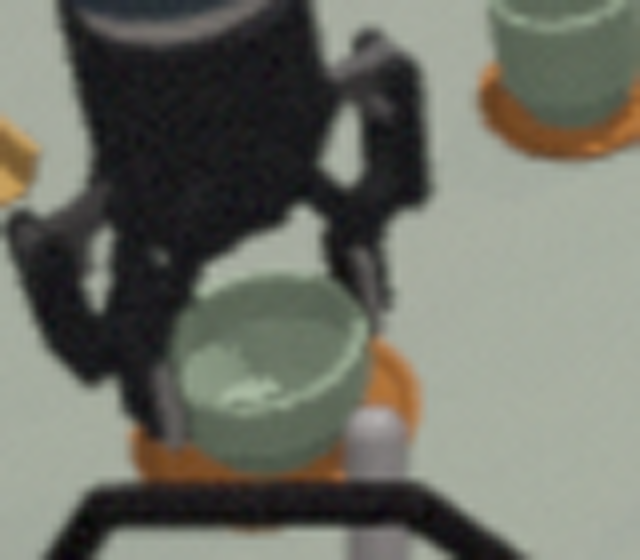

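View pics/t16.png

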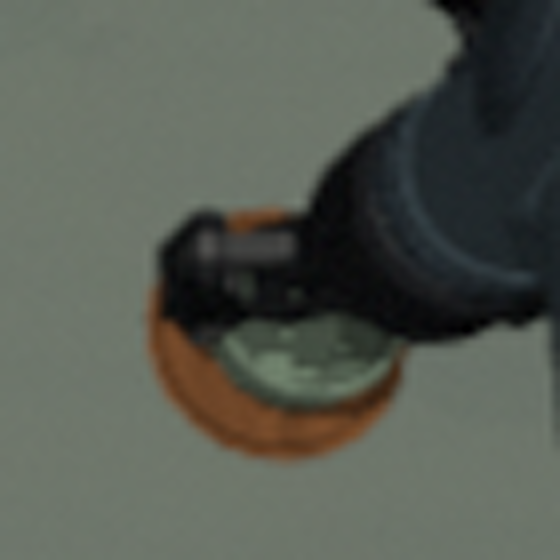

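```bash
python3 -m creep '[[-0.3,[0.0,0,0.02],0],[-0.3,[0,0,0],0]]';python3 -m creep '[[-0.3,[0,0,0.02],0],[-0.3,[0,0,0.0],0]]';python3 -m creep '[[-0.3,[0,0,0.02],0],[-0.3,[0,0,0.0],0]]'
```

```text
clock: 31.15
ee_pos: [577.3, -391.1, 31.1]
eef_rot: [[1.0, 0.002, 0.0], [0.002, -1.0, -0.0], [0.0, 0.0, -1.0]]
wrist_force: [0.2, -0.7, -1.2]
opening: 65.5
clock: 31.4
ee_pos: [577.4, -391.1, 30.4]
eef_rot: [[1.0, 0.002, 0.0], [0.002, -1.0, -0.0], [0.0, 0.0, -1.0]]
wrist_force: [-2.1, 0.5, 2.2]
opening: 65.9
clock: 31.65
ee_pos: [577.4, -391.2, 30.4]
eef_rot: [[1.0, 0.002, -0.0], [0.002, -1.0, -0.0], [-0.0, 0.0, -1.0]]
wrist_force: [-3.8, 0.4, 6.7]
opening: 65.7
```

```bash
python3 -m creep '[[-0.5,[0,0,0],0],[-0.7,[0,0,0],0],[-1,[0,0,0],0],[-1,[0,0,0],0],[-1,[0,0,-0.1],0],[-1,[0,0,-0.3],0],[-1,[0,0,-0.6],0],[-1,[0,0,-0.8],0],[-1,[0,-0.5,-0.4],0],[-1,[0,-0.8,0],0],[-1,[0,-0.9,0],0],[-1,[0,-0.9,0],0],[-1,[0,-0.9,0],0],[-1,[0,-0.9,0],0],[-1,[0,-0.6,0],0],[-1,[0,-0.3,0],0],[-1,[0,0,0],0]]'; python3 - <<'E'
from h import *
snap("scene","s17",(90,220,230,340),5);snap("top","t17",(350,150,490,260),5)
E
```

```text
clock: 33.78
ee_pos: [577.1, -42.1, 161.6]
eef_rot: [[1.0, 0.004, 0.001], [0.004, -1.0, -0.0], [0.001, 0.0, -1.0]]
wrist_force: [0.3, -0.5, -0.7]
opening: 85.6
```

View pics/s17.png

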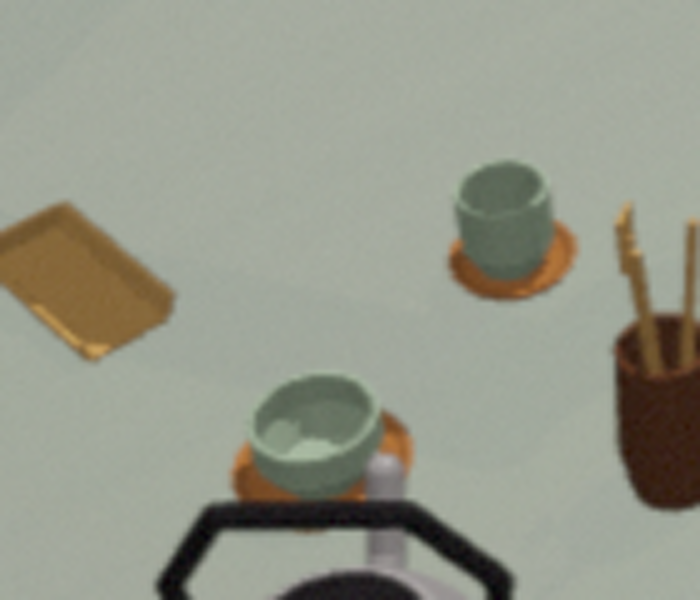

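View pics/t17.png

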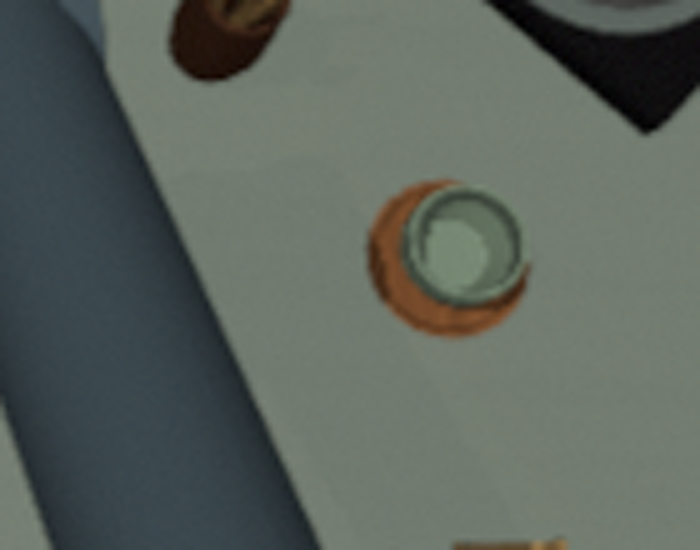

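```bash
python3 - <<'E'
from h import *
T=lambda X,Y:(350+(X+.5)/5-.5,150+(Y+.5)/5-.5); S=lambda X,Y:(90+(X+.5)/5-.5,220+(Y+.5)/5-.5)
print(pt("top",*T(466.5,245.5),45),pt("top",*T(449,259),9),pt("scene",*S(317,419),45))
print("mid",pt("scene",*S(504.5,189),59),"saucer",pt("scene",*S(513,252),9))
E
```

```text
[ 576.92229529 -388.37629009   45.        ] [ 577.45436515 -390.36780217    9.        ] [ 583.10753565 -391.36447144   45.        ]
mid [ 509.22202418 -222.23197543   59.        ] saucer [ 504.87497254 -220.2510006     9.        ]
```

```bash
python3 -m creep '[[-0.2,[-0.05,-0.4,0],0],[-0.2,[-0.1,-0.8,0],0],[-0.1,[-0.15,-0.9,0],0],[0,[-0.15,-0.9,0],0],[0,[-0.15,-0.9,0],0],[0,[-0.15,-0.9,0],0],[0,[-0.15,-0.9,0],0],[0,[-0.15,-0.7,0],0],[0,[-0.1,-0.45,0],0],[0,[-0.03,-0.2,0],0],[0,[0,0,0],-0.74],[0,[0,0,0.4],0],[0,[0,0,0.7],0],[0,[0,0,0.4],0],[0,[0,0,0],0],[0,[0,0,0],0]]'; python3 - <<'E'
from h import *
print(status.sense()['ee_pos'])
snap("scene","s18",(300,130,400,230),6)
E
```

```text
clock: 35.88
ee_pos: [506.3, 380.1, 71.9]
eef_rot: [[0.992, 0.13, 0.002], [0.13, -0.992, 0.001], [0.002, -0.001, -1.0]]
wrist_force: [-1.0, 0.2, -0.2]
opening: 42.6
[506.25552889 380.14218695  71.88169569]
```

View pics/s18.png

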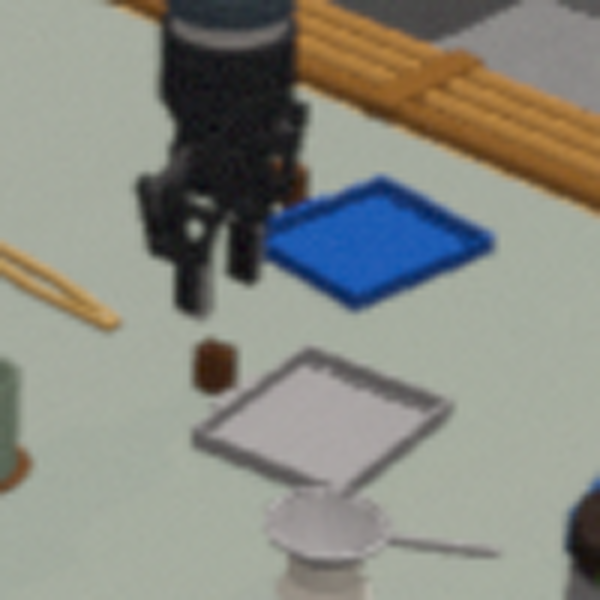

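```bash
python3 - <<'E'
from h import *
P=lambda X:((X+.5-np.array([300,130]))*6-.5).round()
for p in((506.3,380.1,63),(506.3,380.1,30),(506,379.8,0)): print(P(proj("scene",p)))
S=lambda X,Y:(300+(X+.5)/6-.5,130+(Y+.5)/6-.5)
print(pt("scene",*S(215,349),30))
E
python3 -m creep '[[0,[0,0,0.3],0],[0,[0,0,0.3],0],[0,[0,0,0.2],0],[0,[0,0,0],0],[0,[0,0,0],0]]'; python3 - <<'E'
from h import *
print(status.sense()['wrist_force'])
snap("scene","s19",(310,150,380,220),8)
E
```

```text
[221. 297.]
[219. 347.]
[216. 391.]
[506.67012941 376.75182446  30.        ]
clock: 36.55
ee_pos: [505.1, 380.2, 22.7]
eef_rot: [[0.991, 0.131, 0.0], [0.131, -0.991, 0.0], [0.0, -0.0, -1.0]]
wrist_force: [-0.3, 0.3, -0.2]
opening: 42.7
[-0.32303083  0.29242101 -0.17554427]
```

View pics/s19.png

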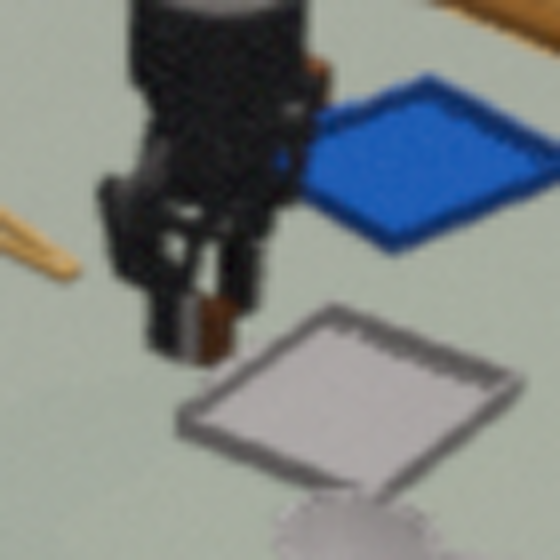

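Fingers straddle the pull. I'll close firmly and lift.

```bash
python3 -m creep '[[0.4,[0,0,0],0],[0.8,[0,0,0],0],[0.9,[0,0,0],0],[0.9,[0,0,0],0],[0.9,[0,0,0],0],[0.9,[0,0,0],0],[0.9,[0,0,0],0]]' 90;python3 -m creep '[[0.9,[0,0,-0.05],0],[0.9,[0,0,-0.1],0],[0.9,[0,0,-0.2],0],[0.9,[0,0,-0.3],0],[0.9,[0,0,0],0],[0.9,[0,0,0],0]]'; python3 - <<'E'
from h import *
snap("scene","s20",(310,130,400,220),7)
E
```

```text
clock: 37.48
ee_pos: [505.6, 380.5, 23.7]
eef_rot: [[0.991, 0.131, 0.001], [0.131, -0.991, 0.001], [0.001, -0.001, -1.0]]
wrist_force: [-1.9, -0.8, 6.1]
opening: 13.4
clock: 38.22
ee_pos: [505.3, 379.8, 62.1]
eef_rot: [[0.991, 0.13, 0.001], [0.13, -0.991, 0.0], [0.001, -0.0, -1.0]]
wrist_force: [0.2, -0.7, -1.7]
opening: 13.8
```

View pics/s20.png

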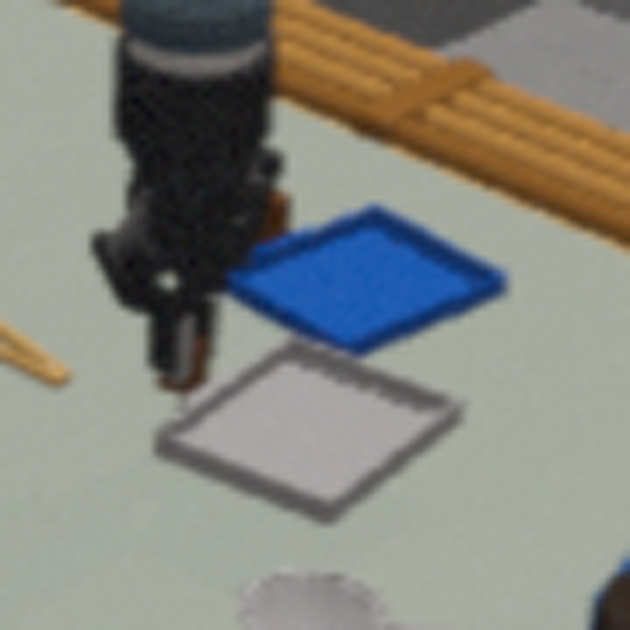

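```bash
python3 -m creep '[[0.9,[0,0,-0.3],0],[0.9,[0,0,-0.5],0],[0.9,[0,0,-0.4],0],[0.9,[0,0,-0.2],0],[0.9,[-0.05,0.3,0],0],[0.9,[-0.05,0.6,0],0],[0.9,[-0.05,0.8,0],0],[0.9,[-0.05,0.9,0],0],[0.9,[-0.05,0.9,0],0],[0.9,[-0.05,0.9,0],0],[0.9,[-0.05,0.9,0],0],[0.9,[-0.05,0.8,0],0],[0.9,[-0.05,0.6,0],0],[0.9,[-0.05,0.4,0],0],[0.9,[-0.05,0.24,0],0],[0.9,[0,0,0],-0.26],[0.9,[0,0,0],0],[0.9,[0,0,0],0]]'; python3 - <<'E'
from h import *
snap("scene","s21",(190,140,350,300),4);snap("top","t21",(250,120,360,250),4)
E
```

```text
clock: 40.52
ee_pos: [529.3, -60.5, 145.4]
eef_rot: [[0.984, 0.176, -0.001], [0.176, -0.984, 0.0], [-0.001, -0.0, -1.0]]
wrist_force: [0.4, -0.2, -2.8]
opening: 13.7
```

View pics/s21.png

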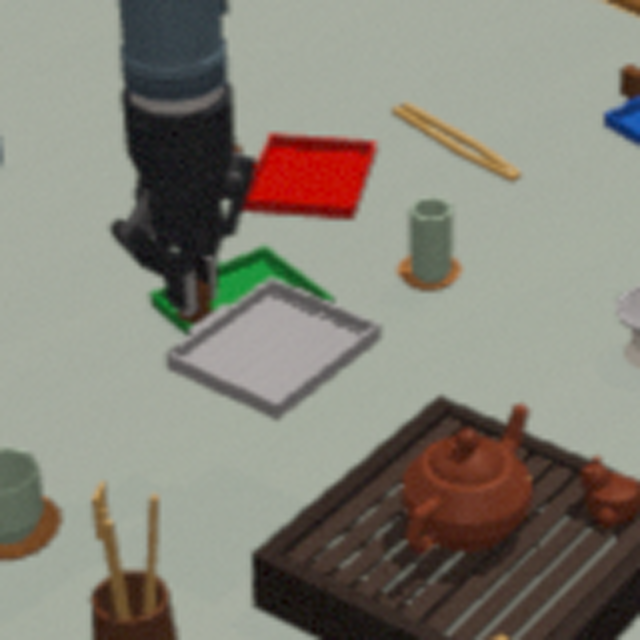

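View pics/t21.png

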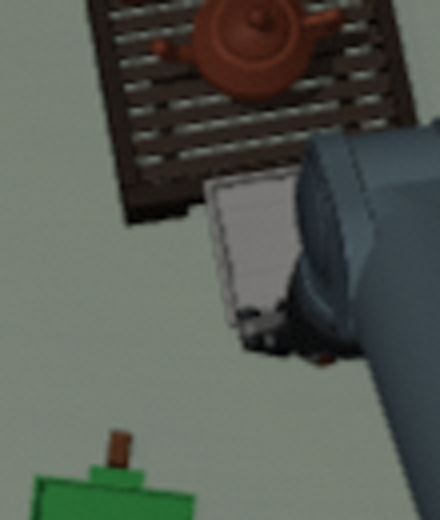

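```bash
python3 -m creep '[[0.9,[0,0,0.4],0],[0.9,[0,0,0.6],0],[0.9,[0,0,0.5],0],[0.9,[0,0,0.25],0],[0.9,[0,0,0.1],0],[0.9,[0,0,0.05],0],[0.9,[0,0,0.04],0],[0.9,[0,0,0],0],[0.9,[0,0,0],0]]'; python3 - <<'E'
from h import *
snap("scene","s22",(200,180,320,290),6)
im=snap("top","t22",(255,130,365,240),6)
E
```

```text
clock: 41.75
ee_pos: [530.3, -61.2, 29.8]
eef_rot: [[0.985, 0.175, 0.001], [0.175, -0.985, -0.0], [0.001, 0.0, -1.0]]
wrist_force: [0.6, -0.3, -2.0]
opening: 14.0
```

View pics/s22.png

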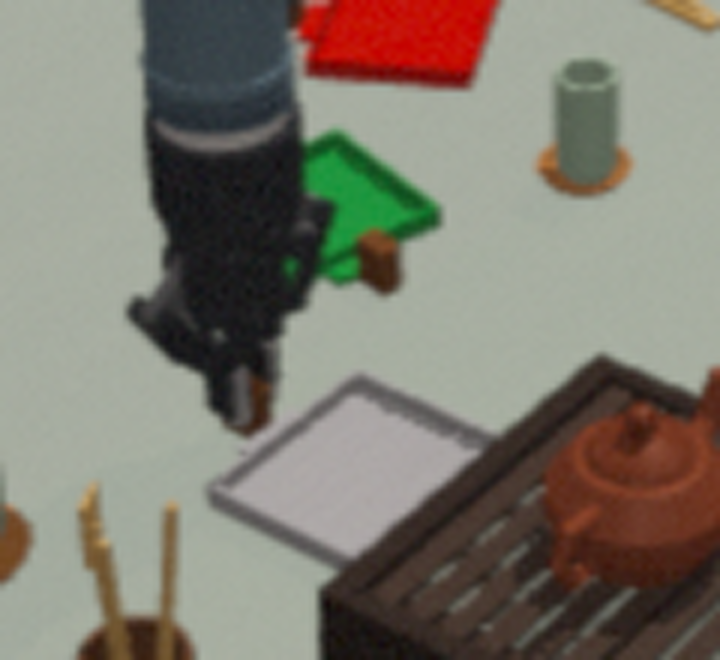

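View pics/t22.png

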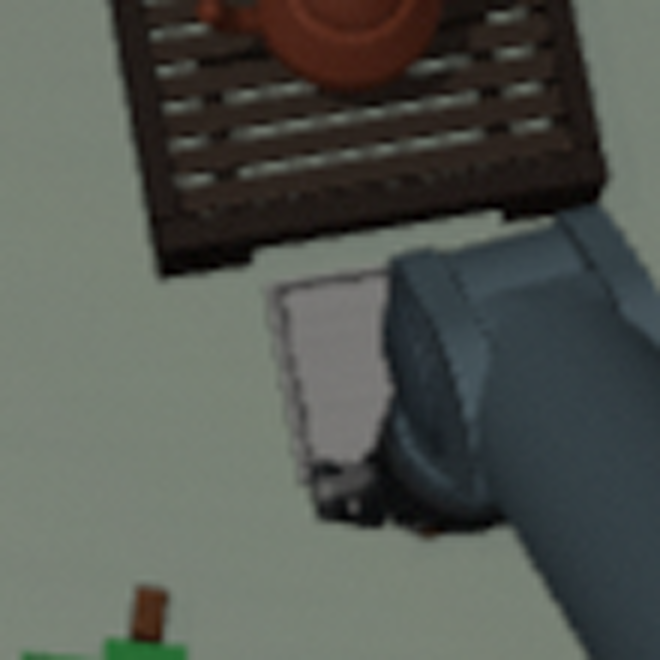

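```bash
python3 - <<'E'
from h import *
T=lambda X,Y:(255+(X+.5)/6-.5,130+(Y+.5)/6-.5);S=lambda X,Y:(200+(X+.5)/6-.5,180+(Y+.5)/6-.5)
a=np.radians(10);R=np.array([[np.cos(a),np.sin(a)],[-np.sin(a),np.cos(a)]])
tf=lambda p:(R@(p[:2]-[775.3,-18])).round(1)
for n,p,z in(("bl",(270,286),20),("leftfront",(305,478),20),("slotl",(252,262),0),("slotr",(503,218),0),("slotLtop",(250,250),24)): print(n,tf(pt("top",*T(*p),z)))
for n,p,z in(("fl",(361,377),20),("fr",(210,490),20)): print("s",n,tf(pt("scene",*S(*p),z)))
E
```

```text
bl [-126.6   57.7]
leftfront [-223.3   57.3]
slotl [-107.6   62.5]
slotr [-104.9  -64.1]
slotLtop [-108.2   64.7]
s fl [-218.1   52.2]
s fr [-219.9  -60. ]
```

```bash
python3 -m creep '[[0.9,[0,0,0.03],0],[0.9,[0,0,0.03],0],[0.9,[0,0,0],0]]'; python3 -m creep '[[0.9,[0,0,0.02],0],[0.9,[0,0,0],0],[0.9,[0,0,0],0]]'
```

```text
clock: 42.22
ee_pos: [529.6, -61.1, 25.4]
eef_rot: [[0.984, 0.175, -0.001], [0.175, -0.984, 0.0], [-0.001, -0.0, -1.0]]
wrist_force: [0.1, 0.2, -2.1]
opening: 13.6
clock: 42.6
ee_pos: [529.9, -61.1, 24.5]
eef_rot: [[0.984, 0.175, 0.0], [0.175, -0.984, 0.0], [0.0, -0.0, -1.0]]
wrist_force: [0.1, -0.2, -2.4]
opening: 13.5
```

```bash
python3 -m creep '[[0.9,[0,0,0.015],0],[0.9,[0.1,0,0],0],[0.9,[0.15,0,0],0],[0.9,[0.15,0,0],0],[0.9,[0.15,0,0],0],[0.9,[0.15,0,0],0],[0.9,[0.1,0,0],0],[0.9,[0,0,0],0]]'; python3 - <<'E'
from h import *
snap("scene","s23",(200,180,320,290),6)
im=snap("top","t23",(255,130,365,240),6)
E
```

```text
clock: 43.6
ee_pos: [578.4, -52.3, 23.7]
eef_rot: [[0.984, 0.176, 0.002], [0.176, -0.984, 0.001], [0.002, -0.0, -1.0]]
wrist_force: [0.4, 0.2, -0.9]
opening: 14.1
```

View pics/t23.png

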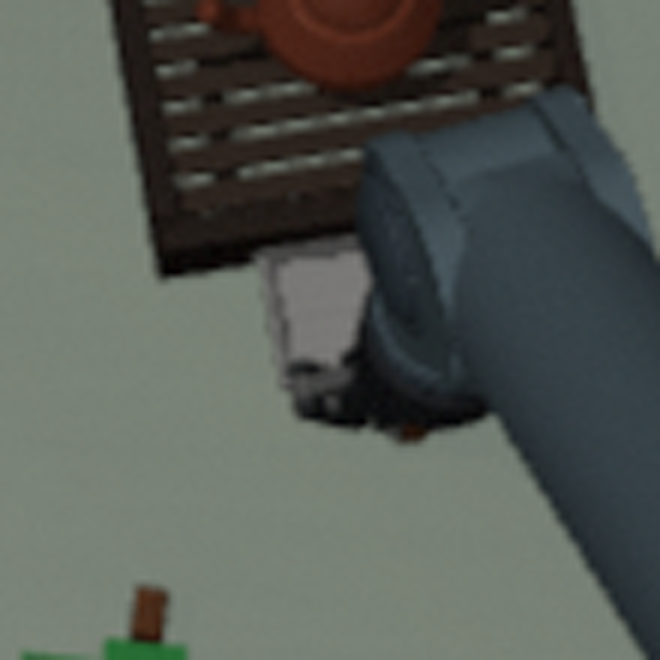

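```bash
python3 -m creep '[[0.9,[0.1,0,0],0],[0.9,[0.15,0,0],0],[0.9,[0.15,0,0],0],[0.9,[0.15,0,0],0],[0.9,[0.15,0,0],0],[0.9,[0.1,0,0],0],[0.9,[0,0,0],0]]'; python3 -m creep '[[0.9,[0.1,0,0],0],[0.9,[0.1,0,0],0],[0.9,[0,0,0],0]]'
```

```text
clock: 44.58
ee_pos: [626.1, -43.8, 23.7]
eef_rot: [[0.984, 0.176, 0.003], [0.176, -0.984, 0.001], [0.003, -0.0, -1.0]]
wrist_force: [0.9, -0.5, -0.4]
opening: 13.5
clock: 44.95
ee_pos: [637.3, -41.9, 23.7]
eef_rot: [[0.984, 0.176, 0.002], [0.176, -0.984, 0.001], [0.002, -0.0, -1.0]]
wrist_force: [0.4, -0.1, 1.0]
opening: 13.8
```

```bash
python3 -m creep '[[0.9,[0.06,0,0],0],[0.9,[0.04,0,0],0],[0.9,[0,0,0],0]]'; python3 -m creep '[[0.9,[0.04,0,0],0],[0.9,[0.04,0,0],0],[0.9,[0,0,0],0]]'; python3 - <<'E'
from h import *
s=status.sense(); print(s['ee_pos'],s['wrist_force'])
snap("scene","s24",(200,180,320,290),6)
im=snap("top","t24",(255,130,365,240),6)
E
```

```text
clock: 45.32
ee_pos: [641.7, -41.2, 23.7]
eef_rot: [[0.985, 0.175, -0.001], [0.175, -0.985, -0.0], [-0.001, 0.0, -1.0]]
wrist_force: [-4.4, -0.3, 3.8]
opening: 13.9
clock: 45.7
ee_pos: [644.9, -40.7, 23.7]
eef_rot: [[0.985, 0.175, -0.005], [0.175, -0.985, -0.001], [-0.005, 0.0, -1.0]]
wrist_force: [-6.8, -1.7, 8.0]
opening: 13.9
[644.89814568 -40.74780667  23.7015846 ] [-6.80415548 -1.72997672  8.02846645]
```

View pics/s24.png

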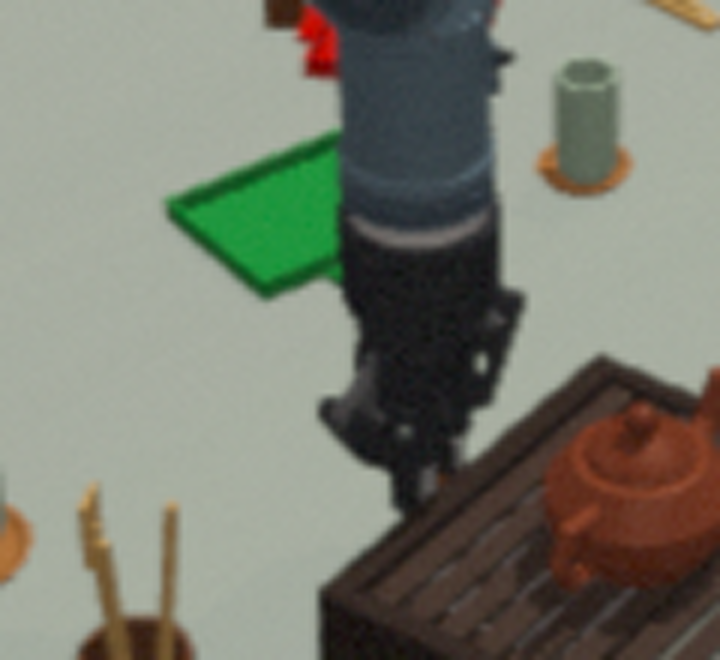

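View pics/t24.png

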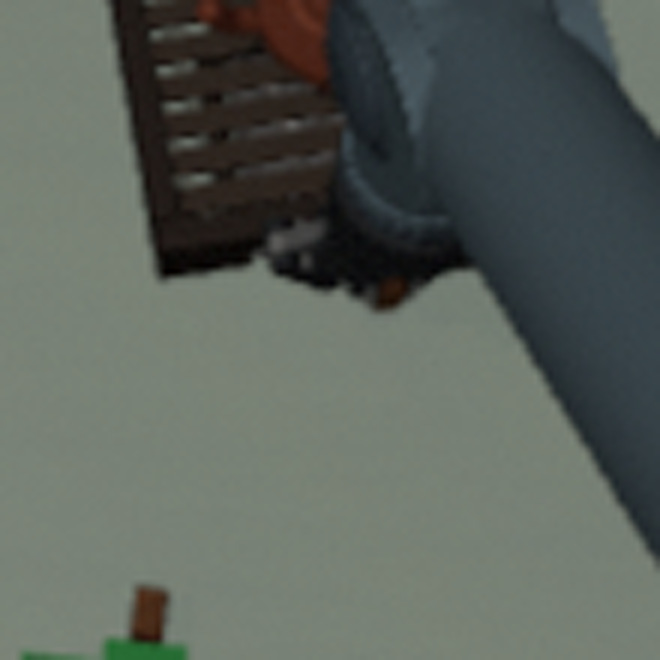

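```bash
python3 -m creep '[[0.9,[0.03,0,0],0],[0.9,[0,0,0],0],[0.9,[0,0,0],0]]'; python3 -m creep '[[0.9,[0.03,0,0],0],[0.9,[0,0,0],0]]'
```

```text
clock: 46.18
ee_pos: [644.9, -40.7, 23.7]
eef_rot: [[0.985, 0.175, -0.008], [0.175, -0.985, -0.002], [-0.008, 0.001, -1.0]]
wrist_force: [-10.5, -1.7, 11.9]
opening: 13.9
clock: 46.42
ee_pos: [644.9, -40.7, 23.6]
eef_rot: [[0.985, 0.175, -0.013], [0.175, -0.985, -0.003], [-0.013, 0.001, -1.0]]
wrist_force: [-15.0, -2.0, 14.2]
opening: 13.7
```

```bash
python3 -m creep '[[0.9,[-0.07,0,0],0],[0.9,[0,0,0],0],[0.5,[0,0,0],0],[0.2,[0,0,0],0],[0,[0,0,0],0],[0,[0,0,0],0],[0,[0,0,-0.1],0],[0,[0,0,-0.3],0],[0,[0,0,-0.5],0],[0,[0,0,-0.6],0],[0,[-0.3,0,-0.5],0],[0,[-0.6,0,-0.3],0],[0,[-0.8,0,-0.2],0],[0,[-0.8,0,0],0],[0,[-0.8,0,0],0],[0,[-0.4,0,0],0],[0,[0,0,0],0]]'; python3 - <<'E'
from h import *
snap("scene","s25",(130,170,390,340),3)
im=snap("top","t25",(210,90,470,260),3);cv2.imwrite("pics/t25b.png",cv2.resize(im[110:210,255:365],None,fx=6,fy=6,interpolation=cv2.INTER_CUBIC))
E
```

```text
clock: 48.55
ee_pos: [426.3, -80.0, 174.4]
eef_rot: [[0.985, 0.174, 0.0], [0.174, -0.985, -0.003], [0.0, 0.003, -1.0]]
wrist_force: [0.0, -0.1, 0.2]
opening: 42.9
```

View pics/s25.png

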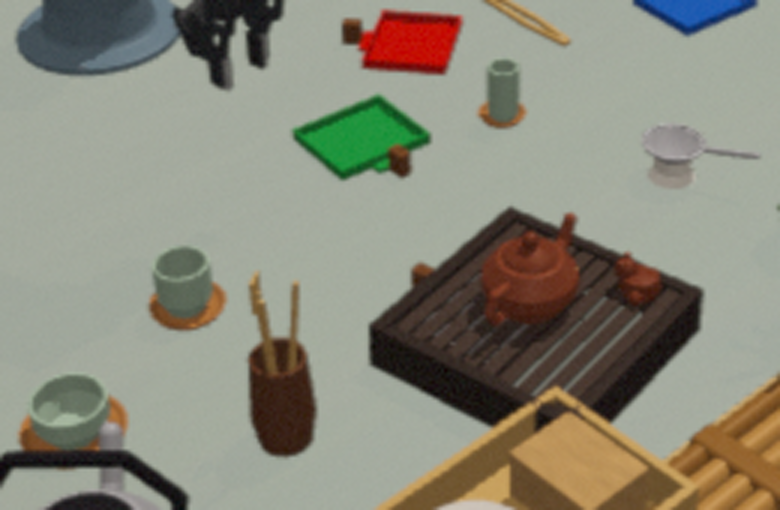

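View pics/t25.png

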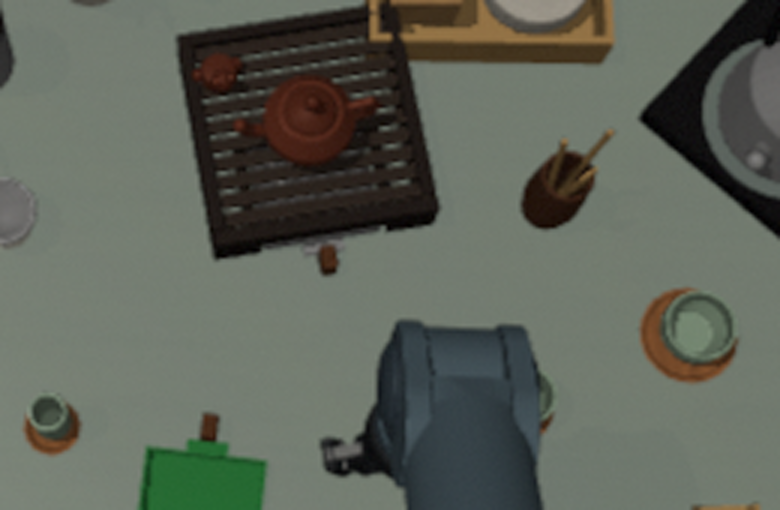

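View pics/t25b.png

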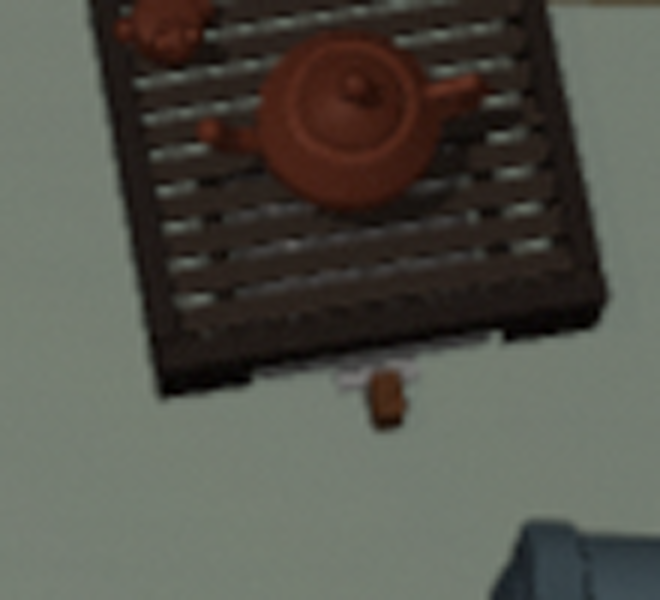

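```bash
python3 -m creep '[[0,[0,-0.6,0],0],[0,[0,-0.9,0],0],[0,[0,-0.6,0],0],[0,[0,0,0],0],[0,[0,0,0],0]]'; python3 - <<'E'
from h import *
T=lambda X,Y:(255+(X+.5)/6-.5,110+(Y+.5)/6-.5)
a=np.radians(10);R=np.array([[np.cos(a),np.sin(a)],[-np.sin(a),np.cos(a)]])
tf=lambda p:(R@(p[:2]-[775.3,-18])).round(1)
print("pull",tf(pt("top",*T(384,397),30)),"front edge",tf(pt("top",*T(260,374),14)),tf(pt("top",*T(495,335),14)))
im=snap("top","t26",(350,180,450,260),7)
E
```

```text
clock: 49.28
ee_pos: [406.8, 45.0, 174.1]
eef_rot: [[0.984, 0.176, 0.001], [0.176, -0.984, 0.001], [0.001, -0.0, -1.0]]
wrist_force: [0.7, 1.5, -0.2]
opening: 42.8
pull [-133.5    3.6] front edge [-108.2   59.2] [-106.7  -57.9]
```

View pics/t26.png

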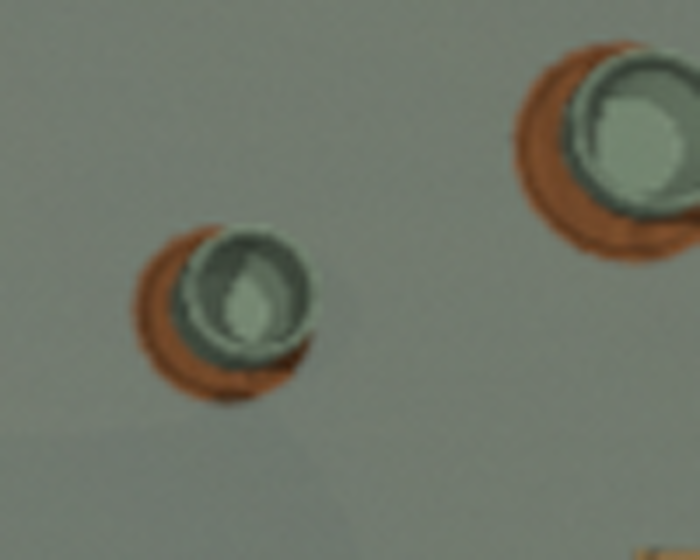

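```bash
python3 - <<'E'
from h import *
T=lambda X,Y:(350+(X+.5)/7-.5,180+(Y+.5)/7-.5)
print(pt("top",*T(249,294),59),pt("top",*T(225,314),9))
print(r.job_done())
E
```

```text
[ 505.59718886 -219.37569706   59.        ] [ 506.71073987 -220.64279983    9.        ]
the job is handed in; nothing more can be done
None
```

The stack is apart, each cup stands on its own saucer, the drawer is pushed home, and the job was handed in at about 49 s of the 122 s allowed. No verdict is reported, so what follows is my own last measurements.

- **Cups:** All three stand upright in the last pictures. The top view puts each rim centre within about 3 mm of its saucer centre.
- **Where the cameras disagreed:** The scene camera put the wide cup about 6 mm off in x and the middle cup about 4 mm off. My readings of rim centres in that camera are coarse, and all of these are inside the 10 mm limit.
- **Setting down:** I lowered each cup until the wrist force showed contact before opening the gripper, so none was dropped. The tall cup looked tilted by about 5° when first lifted, but it stands upright now.
- **Drawer:** I carried it by its pull, set it down in front of the slot and slid it in. It stopped moving while the wrist force rose from 7 to about 15 N, so it is against the stop. The pull now measures about 1.5 mm from its place in x and 3.6 mm in y, within the 8 mm and 10 mm allowed.
- **Teapot and strainer:** They look unmoved in the last pictures, but I did not measure them again.

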